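# Find the socket for the spray-arm nut and break it loose

### The job

The red-tagged spray arm from the washer has to come apart for cleaning: try the sockets on its hex nut, standing those that do not fit back upright in the blue rack, until you have the one that goes fully home on the nut and grips it. With that socket turn the nut anticlockwise (seen from above) by about an eighth of a turn, and finish there, still holding the socket square and fully down on the nut. Leave the green-tagged arm's nut and the other things on the bench alone.

Things in the scene. Friction and masses are not known exactly. Their poses are not given: they have to be found in the camera images.
- socket_1_mid (a point): Middle (38 mm above the rim) of one of three steel sockets, alike outside: round body 43 mm across, 40 mm high, open end down; on top an upright hexagonal shank to grip, 20 mm across flats, 36 mm high; 76 mm and about 280 g in all. z is up; flats of shank and of the opening face along x and at 60 and 120 degrees from x. At the start it stands upright in a compartment of the rack.
- socket_2_mid (a point): The second socket, outside just like the first. The openings are for nuts of 17, 22 and 30 mm across flats, unmarked: which socket has which must be found by trying. An opening is 28 mm deep, 1.4 mm wider across flats than its nut, and enters only with its flats in line with the nut's within about 5 degrees.
- socket_3_mid (a point): The third socket, outside just like the first. A socket that is too small stands on top of the nut or its pin; one that is too big drops over it but turns freely without moving it; the right one goes down to the washer and, after up to 15 degrees of play, turns the nut with it.
- socket_1_mouth (a point): Centre of the lower rim (mouth) of that socket; axes as the socket's.
- socket_2_mouth (a point): Centre of the lower rim (mouth) of that socket; axes as the socket's.
- socket_3_mouth (a point): Centre of the lower rim (mouth) of that socket; axes as the socket's.
- rack: Blue plastic rack, 222 x 76 mm, 22 mm high, fixed; origin at the centre of its underside, x along its length. Floor and walls 4 mm thick; three compartments about 69 x 68 mm in a row along x, centred at x = -72, 0 and +72 mm.
- nut_a_base (a point): Centre of the underside of the hex nut, on the bronze washer (48 mm across) of one spray arm; 30 mm across flats and 16 mm high. x points square to a pair of flats, the other pairs at 60 and 120 degrees; z is up. A fully seated socket has its rim on the washer, level with this point.
- nut_b_base (a point): Centre of the underside of the hex nut, on the bronze washer (48 mm across) of one spray arm; 22 mm across flats and 11 mm high. x points square to a pair of flats, the other pairs at 60 and 120 degrees; z is up. A fully seated socket has its rim on the washer, level with this point.
- nut_a (a joint): Angle of that nut on its pin, rad: 0 as found (tight), growing anticlockwise seen from above. Stiff: it takes about 0.15 N m and stays where it is left.
- nut_b (a joint): Angle of that nut on its pin, rad: 0 as found (tight), growing anticlockwise seen from above. Stiff: it takes about 0.15 N m and stays where it is left.
- tag_red_top (a point): Centre of the top of the round red plastic tag, 38 mm across, stuck flat on the tube of one of the spray arms, about 120 mm from its nut. It marks the arm to work on.
- tag_green_top (a point): Centre of the top of the round green plastic tag, 38 mm across, stuck flat on the tube of one of the spray arms, about 120 mm from its nut. Leave that arm's nut alone.
- spray_a: Spray arm fixed to the bench: origin on the bench under its nut. White plastic block 100 x 80 x 30 mm, round metal hub 60 mm across up to 66 mm above the bench, a 22 mm tube running 198 mm either way along x at 48 mm height, with jets; washer, nut and pin stand on the hub, the pin's end 5 mm above the nut.
- spray_b: The other spray arm, the same apart from the nut.
- gallipot: Bystander, to be left where it stands: steel bowl 76 mm across, 45 mm high; origin at the centre of its underside.
- jet_brush: Bystander, to be left where it stands: small brush with a blue handle, 160 mm long, lying flat.
- oil: Bystander, to be left where it stands: white plastic bottle with a blue cap, 52 mm across, 130 mm high; origin at the centre of its underside.

How it is judged:
On the way:
1. a socket is held fully down over the red-tagged nut before that nut has been turned (((horizontal distance between tag_red_top and nut_a_base below 0.17 m and value of joint nut_a below 0.25 rad and ((z of socket_1_mouth in the frame of nut_a_base below 0.004 m and horizontal distance between socket_1_mouth and nut_a_base below 0.0025 m and angle between socket_1_mid's own z axis and vertical below 0.09 rad and contact force between the fingers and socket_1 above 3 N) or (z of socket_2_mouth in the frame of nut_a_base below 0.004 m and horizontal distance between socket_2_mouth and nut_a_base below 0.0025 m and angle between socket_2_mid's own z axis and vertical below 0.09 rad and contact force between the fingers and socket_2 above 3 N) or (z of socket_3_mouth in the frame of nut_a_base below 0.004 m and horizontal distance between socket_3_mouth and nut_a_base below 0.0025 m and angle between socket_3_mid's own z axis and vertical below 0.09 rad and contact force between the fingers and socket_3 above 3 N))) or (horizontal distance between tag_red_top and nut_b_base below 0.17 m and value of joint nut_b below 0.25 rad and ((z of socket_1_mouth in the frame of nut_b_base below 0.004 m and horizontal distance between socket_1_mouth and nut_b_base below 0.0025 m and angle between socket_1_mid's own z axis and vertical below 0.09 rad and contact force between the fingers and socket_1 above 3 N) or (z of socket_2_mouth in the frame of nut_b_base below 0.004 m and horizontal distance between socket_2_mouth and nut_b_base below 0.0025 m and angle between socket_2_mid's own z axis and vertical below 0.09 rad and contact force between the fingers and socket_2 above 3 N) or (z of socket_3_mouth in the frame of nut_b_base below 0.004 m and horizontal distance between socket_3_mouth and nut_b_base below 0.0025 m and angle between socket_3_mid's own z axis and vertical below 0.09 rad and contact force between the fingers and socket_3 above 3 N))))), for 0.2 s.
At the end, for the whole second after the job is handed in: A socket is gripped at rest on the red-tagged nut: rim within 4 mm of the washer, 2.5 mm of the axis, within 5 degrees of upright; that nut turned anticlockwise 0.5 to 1.15 rad, the other under 0.12 rad; the other two sockets upright in the rack, let go (((horizontal distance between tag_red_top and nut_a_base below 0.17 m and value of joint nut_a between 0.5 and 1.15 rad and velocity of joint nut_a below 0.1 rad/s and value of joint nut_b between -0.12 and 0.12 rad and ((z of socket_1_mouth in the frame of nut_a_base below 0.004 m and horizontal distance between socket_1_mouth and nut_a_base below 0.0025 m and angle between socket_1_mid's own z axis and vertical below 0.09 rad and contact force between the fingers and socket_1 above 3 N and linear speed of socket_1 below 0.02 m/s and (angle between socket_2_mid's own z axis and vertical below 0.15 rad and z of socket_2_mouth in the frame of rack below 0.012 m and x of socket_2_mouth in the frame of rack between -0.108 and 0.108 m and y of socket_2_mouth in the frame of rack between -0.036 and 0.036 m and contact force between the fingers and socket_2 below 0.1 N) and (angle between socket_3_mid's own z axis and vertical below 0.15 rad and z of socket_3_mouth in the frame of rack below 0.012 m and x of socket_3_mouth in the frame of rack between -0.108 and 0.108 m and y of socket_3_mouth in the frame of rack between -0.036 and 0.036 m and contact force between the fingers and socket_3 below 0.1 N)) or (z of socket_2_mouth in the frame of nut_a_base below 0.004 m and horizontal distance between socket_2_mouth and nut_a_base below 0.0025 m and angle between socket_2_mid's own z axis and vertical below 0.09 rad and contact force between the fingers and socket_2 above 3 N and linear speed of socket_2 below 0.02 m/s and (angle between socket_1_mid's own z axis and vertical below 0.15 rad and z of socket_1_mouth in the frame of rack below 0.012 m and x of socket_1_mouth in the frame of rack between -0.108 and 0.108 m and y of socket_1_mouth in the frame of rack between -0.036 and 0.036 m and contact force between the fingers and socket_1 below 0.1 N) and (angle between socket_3_mid's own z axis and vertical below 0.15 rad and z of socket_3_mouth in the frame of rack below 0.012 m and x of socket_3_mouth in the frame of rack between -0.108 and 0.108 m and y of socket_3_mouth in the frame of rack between -0.036 and 0.036 m and contact force between the fingers and socket_3 below 0.1 N)) or (z of socket_3_mouth in the frame of nut_a_base below 0.004 m and horizontal distance between socket_3_mouth and nut_a_base below 0.0025 m and angle between socket_3_mid's own z axis and vertical below 0.09 rad and contact force between the fingers and socket_3 above 3 N and linear speed of socket_3 below 0.02 m/s and (angle between socket_1_mid's own z axis and vertical below 0.15 rad and z of socket_1_mouth in the frame of rack below 0.012 m and x of socket_1_mouth in the frame of rack between -0.108 and 0.108 m and y of socket_1_mouth in the frame of rack between -0.036 and 0.036 m and contact force between the fingers and socket_1 below 0.1 N) and (angle between socket_2_mid's own z axis and vertical below 0.15 rad and z of socket_2_mouth in the frame of rack below 0.012 m and x of socket_2_mouth in the frame of rack between -0.108 and 0.108 m and y of socket_2_mouth in the frame of rack between -0.036 and 0.036 m and contact force between the fingers and socket_2 below 0.1 N)))) or (horizontal distance between tag_red_top and nut_b_base below 0.17 m and value of joint nut_b between 0.5 and 1.15 rad and velocity of joint nut_b below 0.1 rad/s and value of joint nut_a between -0.12 and 0.12 rad and ((z of socket_1_mouth in the frame of nut_b_base below 0.004 m and horizontal distance between socket_1_mouth and nut_b_base below 0.0025 m and angle between socket_1_mid's own z axis and vertical below 0.09 rad and contact force between the fingers and socket_1 above 3 N and linear speed of socket_1 below 0.02 m/s and (angle between socket_2_mid's own z axis and vertical below 0.15 rad and z of socket_2_mouth in the frame of rack below 0.012 m and x of socket_2_mouth in the frame of rack between -0.108 and 0.108 m and y of socket_2_mouth in the frame of rack between -0.036 and 0.036 m and contact force between the fingers and socket_2 below 0.1 N) and (angle between socket_3_mid's own z axis and vertical below 0.15 rad and z of socket_3_mouth in the frame of rack below 0.012 m and x of socket_3_mouth in the frame of rack between -0.108 and 0.108 m and y of socket_3_mouth in the frame of rack between -0.036 and 0.036 m and contact force between the fingers and socket_3 below 0.1 N)) or (z of socket_2_mouth in the frame of nut_b_base below 0.004 m and horizontal distance between socket_2_mouth and nut_b_base below 0.0025 m and angle between socket_2_mid's own z axis and vertical below 0.09 rad and contact force between the fingers and socket_2 above 3 N and linear speed of socket_2 below 0.02 m/s and (angle between socket_1_mid's own z axis and vertical below 0.15 rad and z of socket_1_mouth in the frame of rack below 0.012 m and x of socket_1_mouth in the frame of rack between -0.108 and 0.108 m and y of socket_1_mouth in the frame of rack between -0.036 and 0.036 m and contact force between the fingers and socket_1 below 0.1 N) and (angle between socket_3_mid's own z axis and vertical below 0.15 rad and z of socket_3_mouth in the frame of rack below 0.012 m and x of socket_3_mouth in the frame of rack between -0.108 and 0.108 m and y of socket_3_mouth in the frame of rack between -0.036 and 0.036 m and contact force between the fingers and socket_3 below 0.1 N)) or (z of socket_3_mouth in the frame of nut_b_base below 0.004 m and horizontal distance between socket_3_mouth and nut_b_base below 0.0025 m and angle between socket_3_mid's own z axis and vertical below 0.09 rad and contact force between the fingers and socket_3 above 3 N and linear speed of socket_3 below 0.02 m/s and (angle between socket_1_mid's own z axis and vertical below 0.15 rad and z of socket_1_mouth in the frame of rack below 0.012 m and x of socket_1_mouth in the frame of rack between -0.108 and 0.108 m and y of socket_1_mouth in the frame of rack between -0.036 and 0.036 m and contact force between the fingers and socket_1 below 0.1 N) and (angle between socket_2_mid's own z axis and vertical below 0.15 rad and z of socket_2_mouth in the frame of rack below 0.012 m and x of socket_2_mouth in the frame of rack between -0.108 and 0.108 m and y of socket_2_mouth in the frame of rack between -0.036 and 0.036 m and contact force between the fingers and socket_2 below 0.1 N)))))); the arm keeps its last pose, push and grip.
It fails at once if the green-tagged arm's nut is turned ((horizontal distance between tag_green_top and nut_a_base below 0.17 m and (value of joint nut_a above 0.15 rad or value of joint nut_a below -0.15 rad)) or (horizontal distance between tag_green_top and nut_b_base below 0.17 m and (value of joint nut_b above 0.15 rad or value of joint nut_b below -0.15 rad))).
It fails at once if another thing on the bench is knocked out of its place (distance of any of gallipot, jet_brush, oil from where it was at the start of the episode above 0.03 m).
It also fails if it takes over 72 s, if anything falls off the work surface, if the arm or the gripper's body presses on something with over 40 N, if the wrist force passes 120 N, or if a joint passes its speed limit or range.

### The arm

A 6-joint arm with a two-finger parallel gripper is mounted at the origin on the work surface. World frame = base frame: x ahead of the robot, y to its left, z up, the work surface at z = 0. Lengths are in m, angles in rad, forces in N, time in s.
With the tool pointing down it reaches from about 0.375 to 0.9 m from the base axis. Payload 3.1 kg.
Tool frame: the origin (TCP) lies midway between the tips of the shut fingers; the grasp point (between the pads) lies 19 mm behind it; z points along the fingers, y is the direction in which the jaws open and shut (so a half turn about z gives the same grasp; the last joint's range is limited). The gripper opens to 87 mm and grips with 3 to 60 N. Pads are 19 mm wide; open, the fingers measure 117 mm over their backs; the gripper's body (75 mm by 190 mm) begins 51 mm behind the grasp point.
Start: joints at [-1.488, 0.527, 1.433, -0, 1.181, -0.178], TCP at [0.161, -0.604, 0.223] pointing down, gripper open.
Joint ranges: [-3.08, 3.08], [-0.75, 2.2], [0.22, 2.44], [-1.43, 4.57], [0, 2.65], [-2.85, 2.85]. Speed limits (rad/s): [2.79, 2.79, 3.14, 3.14, 3.14, 3.14].

### API

Orientations are given as a unit quaternion [x, y, z, w].
In Python, from rig import robot gives the robot as it stands.
- The arm moves only by the tool move_arm, never from a script. Its argument "rows" is one flat list of numbers, 7 for each row, row after row: the shift along the world's x, y, z in mm, then the turn, a rotation vector about the world's x, y, z in rad, then the closure, from 0 (fully open) to 1 (shut). A call has 1 to 12 rows; each row shifts and turns the commanded pose from where the row before left it; what a row does not reach is not made up. A row lasts 1/10 s, in which the tool goes at most 50 mm and 8.59 degrees, less where a joint would pass 70% of its speed; a pose out of reach is approached as far as the arm can. A call with a gripper value outside its range is refused whole. The fingers move at their own pace and stop on an object; "grip_force" is the grip in N (left out, the last holds). Time passes only in rows, so rows that do not move let the fingers close. It gives the time, the measured TCP pose, the force and the opening at its end, in the units of the state.
- robot.get_obs(): the state, without advancing time (a new reading comes with each control period).
- robot.camera(name): name is "side" or "top" or "wrist"; returns a dict with "color" (420x560x3 uint8, red, green, blue), "z_map" (420x560 float32, m along the optical axis (not along the pixel's ray), 0 where there is no reading), "camera_matrix" (3x3 intrinsics, pixels), "distortion" ([k1, k2, p1, p2, k3] as OpenCV has them; the pictures are not rectified), "R" (3x3) and "t" (3): a world point X has camera coordinates R X + t; the wrist camera has in their place "tool_from_camera" (4x4, takes a point from camera to tool coordinates, whose origin is the TCP and whose axes are the flange's). Camera axes: x right, y down, z forward; pixel columns grow to the right and rows downward; lengths in m; the calibration is good to about 2 mm. A picture is of the moment at which its call begins: read the wrist's pose just before it.
- robot.hand_in(): hands the job in, once; it reports no verdict.
Trained networks look in the newest picture that a camera, given by its name, has taken for a name from the list of things; names that differ only in an ending like _2 or _b are one class to them, and where a whole thing is asked for, a point or a joint stands for the part that bears it (a point fixed in the world has none). Each returns a list of dicts, best first, with "conf" (0 to 1); they miss things now and then, are a little off and sometimes report something else, mostly with a low value. They report only what shows in the picture. A call takes as long as a camera call.
- robot.search_frame(camera, thing): "at" ([column, row] in pixels, amid what is visible of it).
- robot.spot_point(camera, thing): "at" ([column, row] in pixels: a listed point, or the origin of a listed thing).
The state is a dict: "time": time; "q": joint angles; "joint_velocities": joint speeds; "joint_torque": joint torques, N m; "position": TCP position; "tool_rot": TCP orientation; "ft_force": force on the tool from outside, world axes, zero at the start; "moment": the same for the moment, N m; "grip_width": finger opening in m.
Only numpy, scipy, OpenCV 4.12 (cv2) and the standard library are available. Lean on these libraries where they do the work, as an engineer would, in place of code of your own. Each camera call takes 0.05 s, during which the arm holds its last target.

## Working session

There is one attempt and no reset: what is moved stays moved. The work goes in short steps, Python scripts to look and compute and a tool call to move; the robot and the scene stay as the last step left them, time stands still between calls to the robot, and variables do not carry over. Pictures are saved under pics/ and viewed, and the job is handed in when it is done.

Besides the shell and the picture viewer there is one more tool, called as name(argument=value, ...) on one line, values as JSON. move_arm: Moves the arm, as the interface text tells. Its arguments: {"type":"object","properties":{"rows":{"type":"array","items":{"type":"number"}},"grip_force":{"type":"number"}},"required":["rows"]}

```bash
ls; mkdir -p pics; python3 - <<'E'
from rig import robot
import cv2
for c in ["side","top"]:
    d=robot.camera(c); cv2.imwrite(f"pics/{c}0.png",d["color"][:,:,::-1]); print(c,d["camera_matrix"],d["distortion"],d["R"],d["t"])
    for th in ["socket_1_mid","socket_1_mouth","rack","nut_a_base","nut_b_base","tag_red_top","tag_green_top","spray_a","gallipot","oil","jet_brush"]:
        print(th,[(x["at"],round(x["conf"],2)) for x in robot.spot_point(c,th)])
o=robot.get_obs();print(o)
E
```

```text
pics
side [[393.9310835    0.         281.81078296]
 [  0.         393.9310835  210.44776396]
 [  0.           0.           1.        ]] [-0.03938007  0.          0.          0.          0.        ] [[-0.85937134 -0.51134559 -0.00256788]
 [-0.36059506  0.60956412 -0.70597648]
 [ 0.36256324 -0.60576998 -0.70823063]] [0.56221484 0.20408346 0.96075029]
socket_1_mid [([294.6, 185.6], 0.63)]
socket_1_mouth [([292.0, 195.8], 0.62), ([329.7, 169.1], 0.59)]
rack []
nut_a_base [([273.7, 256.7], 0.8)]
nut_b_base [([274.8, 271.4], 0.49), ([333.5, 154.0], 0.42)]
tag_red_top [([300.6, 148.6], 0.51), ([317.8, 194.9], 0.5)]
tag_green_top [([233.0, 243.3], 0.62), ([298.1, 148.6], 0.5)]
spray_a [([271.3, 269.7], 0.61), ([330.1, 169.4], 0.61), ([270.8, 177.5], 0.55)]
gallipot [([245.8, 204.4], 0.93)]
oil [([276.7, 375.7], 0.67)]
jet_brush [([271.3, 177.8], 0.91)]
top [[455.63186839   0.         280.24898659]
 [  0.         455.63186839 208.87188009]
 [  0.           0.           1.        ]] [0.01659196 0.         0.         0.         0.        ] [[-0.00518603 -0.99998468  0.00193603]
 [-0.98674838  
[... 611 characters left out ...]
3, 245.8], 0.64)]
{'time': 1.2, 'q': array([-1.48852409e+00,  5.27489866e-01,  1.43268448e+00,  1.01401788e-05,
        1.18136687e+00, -1.78511754e-01]), 'joint_velocities': array([ 0.00035888, -0.00117752, -0.00300216, -0.00037386,  0.00098299,
        0.00057184]), 'joint_torque': array([-4.86884019e-04, -4.40024364e+01, -1.76982468e+01,  6.35153591e-02,
        5.04210731e-02, -3.04821086e-06]), 'position': array([ 0.16117274, -0.60385793,  0.22255958]), 'tool_rot': array([9.91511252e-01, 1.30020910e-01, 3.44799181e-06, 2.59145239e-05]), 'ft_force': array([-0.08231658, -0.12267385, -0.34595329]), 'moment': array([ 0.01809851, -0.05471305, -0.07007198]), 'grip_width': 0.08726133869375446}
```

View pictures.

View pics/side0.png

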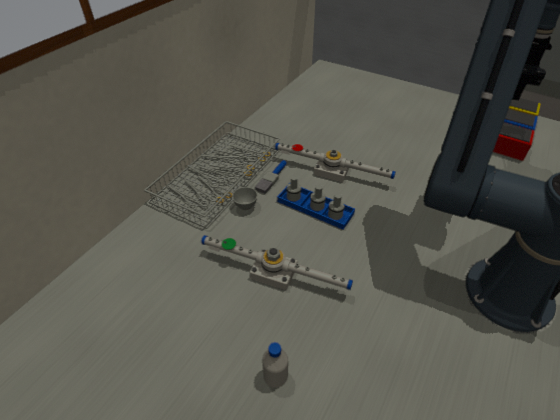

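View pics/top0.png

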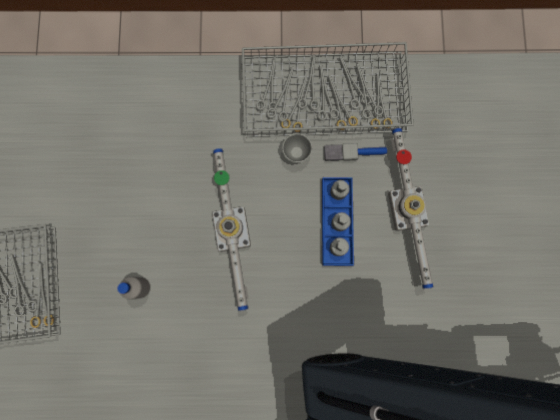

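```bash
cat > h.py <<'E'
import numpy as np, cv2
from rig import robot
def unproj(d,u,v,h):
    """pixel -> world at height h"""
    p=cv2.undistortPoints(np.array([[[u,v]]],float),d["camera_matrix"],d["distortion"])[0,0]
    R,t=d["R"],d["t"]; ray=R.T@np.array([p[0],p[1],1]); c=-R.T@t
    return c+ray*(h-c[2])/ray[2]
def cloud(d,R=None,t=None):
    h,w=d["z_map"].shape
    uu,vv=np.meshgrid(np.arange(w),np.arange(h))
    p=cv2.undistortPoints(np.stack([uu,vv],-1).reshape(-1,1,2).astype(float),d["camera_matrix"],d["distortion"]).reshape(h,w,2)
    z=d["z_map"]; P=np.dstack([p[...,0]*z,p[...,1]*z,z])
    R=d["R"] if R is None else R; t=d["t"] if t is None else t
    W=(P-t)@R
    W[z==0]=np.nan
    return W
E
python3 - <<'E'
from h import *
d=robot.camera("top"); im=d["color"][:,:,::-1]
a=cv2.resize(im[120:300,190:440],None,fx=3.2,fy=3.2,interpolation=cv2.INTER_CUBIC); cv2.imwrite("pics/c0.png",a)
W=cloud(d)
for n,u,v,h in [("nutR",412.5,205,.082),("nutG",229,226,.08),("tagR",404,157,.06),("tagG",221,178,.06),("s1",340.5,187,.08),("s2",340.5,220,.08),("s3",340,245,.08)]:
    print(n,unproj(d,u,v,h).round(4), W[int(v)-2:int(v)+3,int(u)-2:int(u)+3,2].round(3).tolist()[::2])
for n,c in [("rackc",(322,179)),("",(353,179)),("",(323,266)),("",(353,265))]: print(n,unproj(d,*c,.022).round(4))
E
```

```text
nutR [ 0.5806 -0.1956  0.082 ] [[0.076, 0.082, 0.083, 0.084, 0.082], [0.072, 0.08, 0.078, 0.078, 0.089], [0.072, 0.074, 0.079, 0.077, 0.08]]
nutG [0.5329 0.238  0.08  ] [[0.088, 0.084, 0.09, 0.092, 0.093], [0.087, 0.089, 0.089, 0.09, 0.09], [0.088, 0.086, 0.087, 0.09, 0.082]]
tagR [ 0.7041 -0.1875  0.06  ] [[0.065, 0.063, 0.064, 0.061, 0.064], [0.065, 0.06, 0.062, 0.066, 0.065], [0.066, 0.066, 0.064, 0.063, 0.065]]
tagG [0.6535 0.2613 0.06  ] [[0.064, 0.063, 0.064, 0.063, 0.063], [0.06, 0.063, 0.066, 0.067, 0.063], [0.057, 0.062, 0.063, 0.065, 0.064]]
s1 [ 0.6254 -0.0269  0.08  ] [[0.071, 0.08, 0.079, 0.083, 0.079], [0.07, 0.081, 0.082, 0.081, 0.078], [0.064, 0.066, 0.074, 0.072, 0.078]]
s2 [ 0.5459 -0.0247  0.08  ] [[0.051, 0.069, 0.081, 0.08, 0.08], [0.048, 0.067, 0.083, 0.082, 0.08], [0.051, 0.057, 0.067, 0.074, 0.075]]
s3 [ 0.4869 -0.022   0.08  ] [[0.078, nan, 0.084, 0.079, 0.081], [0.079, 0.08, 0.078, 0.082, 0.08], [0.079, 0.083, 0.08, 0.08, 0.08]]
rackc [0.6586 0.0113 0.022 ]
 [ 0.6582 -0.067   0.022 ]
 [0.4406 0.0132 0.022 ]
 [ 0.4427 -0.0602  0.022 ]
```

View pics/c0.png

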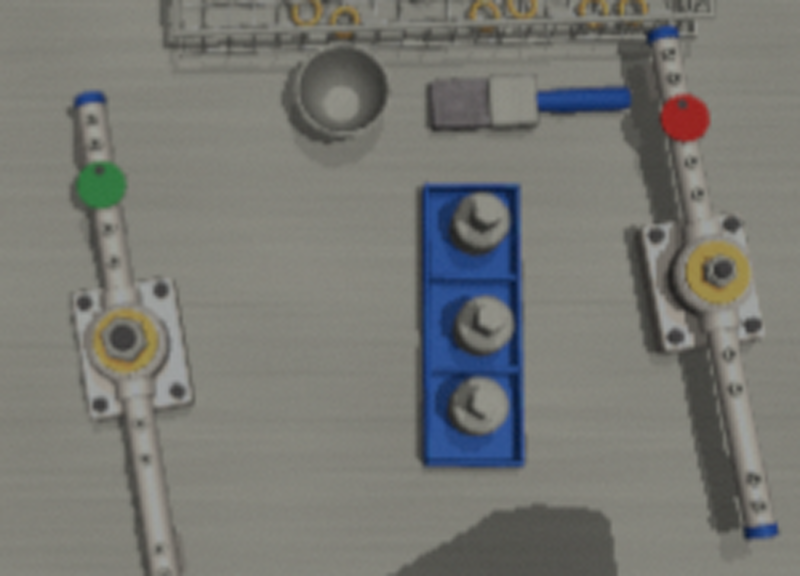

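```bash
python3 - <<'E'
from h import *
d=robot.camera("wrist"); print(d["tool_from_camera"].round(4), d["camera_matrix"],d["distortion"]); cv2.imwrite("pics/w0.png",d["color"][:,:,::-1]); print(robot.get_obs()["time"])
E
```

```text
[[ 8.000e-04 -9.555e-01 -2.951e-01  8.110e-02]
 [ 1.000e+00  1.000e-03 -3.000e-04  1.200e-03]
 [ 6.000e-04 -2.951e-01  9.555e-01 -1.636e-01]
 [ 0.000e+00  0.000e+00  0.000e+00  1.000e+00]] [[335.97250472   0.         278.79712929]
 [  0.         335.97250472 208.89389378]
 [  0.           0.           1.        ]] [-0.02402077  0.          0.          0.          0.        ]
1.3
```

move_arm(rows=[35,40,5,0,0,0,0,35,40,5,0,0,0,0,35,40,5,0,0,0,0,35,35,0,0,0,0,0,35,35,0,0,0,0,0,35,35,0,0,0,0,0,35,35,0,0,0,0,0,35,35,0,0,0,0,0,35,35,0,0,0,0,0,35,35,0,0,0,0,0,35,35,0,0,0,0,0,0,0,0,0,0,0,0])

```text
time: 2.5
position: [0.5433, -0.2068, 0.2368]
tool_rot: [0.991, 0.133, 0.002, -0.0]
ft_force: [-0.2, -0.8, 0.5]
grip_width: 0.0869
```

```bash
cat >> h.py <<'E'
from scipy.spatial.transform import Rotation as Ro
def wrist(name):
    o=robot.get_obs(); d=robot.camera("wrist"); T=d["tool_from_camera"]
    Rw=Ro.from_quat(o["tool_rot"]).as_matrix(); C=Rw@T[:3,:3]; c=Rw@T[:3,3]+o["position"]
    d["R"]=C.T; d["t"]=-C.T@c; d["obs"]=o; d["Rw"]=Rw
    cv2.imwrite(f"pics/{name}.png",d["color"][:,:,::-1])
    np.save(f"pics/{name}.npy",d,allow_pickle=True)
    return d
def load(name): return np.load(f"pics/{name}.npy",allow_pickle=True).item()
E
python3 - <<'E'
from h import *
d=wrist("w1"); print(d["obs"]["position"],d["obs"]["tool_rot"])
print(robot.spot_point("wrist","nut_b_base"),robot.spot_point("wrist","tag_red_top"))
E
```

```text
[ 0.54328731 -0.2068387   0.23681865] [ 9.91050060e-01  1.33481645e-01  1.52701023e-03 -3.11254592e-04]
[{'at': [286.4, 152.2], 'conf': 0.85}] [{'at': [303.2, 12.8], 'conf': 0.61}]
```

View pics/w1.png

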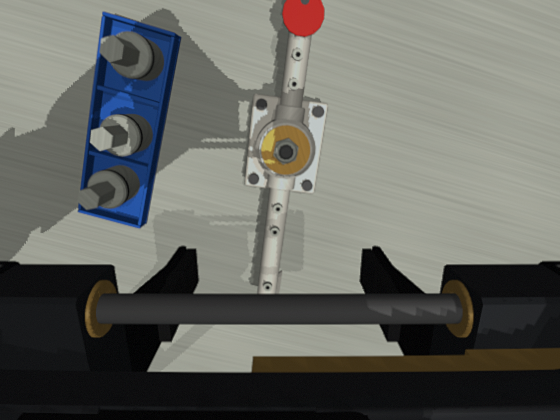

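```bash
python3 - <<'E'
from h import *
d=load("w1"); im=d["color"][:,:,::-1]
a=cv2.resize(im[112:192,240:330],None,fx=8,fy=8,interpolation=cv2.INTER_CUBIC)
cv2.imwrite("pics/w1n.png",a[:600])
b=cv2.resize(im[5:230,70:190],None,fx=2.6,fy=2.6,interpolation=cv2.INTER_CUBIC)
cv2.imwrite("pics/w1s.png",b)
print(unproj(d,286.4,152.2,.068),unproj(d,286,151,.084),unproj(d,303.2,12.8,.06))
E
```

```text
[ 0.58165543 -0.20515867  0.068     ] [ 0.58454378 -0.20360647  0.084     ] [ 0.7060387  -0.18608564  0.06      ]
```

View pics/w1n.png

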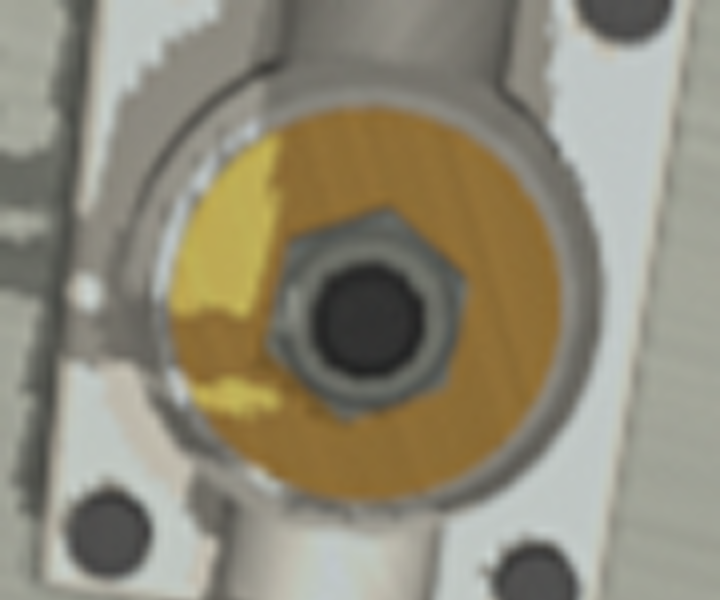

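View pics/w1s.png

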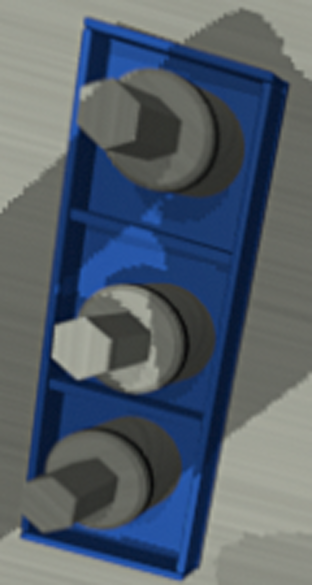

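move_arm(rows=[-5,40,0,0,0,0,0,-5,45,0,0,0,0,0,-5,45,0,0,0,0,0,-5,40,0,0,0,0,0,-4,8,0,0,0,0,0,0,0,0,0,0,0,0,0,0,0,0,0,0,0])

```text
time: 3.35
position: [0.5159, -0.0354, 0.2369]
tool_rot: [0.992, 0.129, 0.0, 0.001]
ft_force: [-0.1, -0.7, 0.3]
grip_width: 0.0871
```

```bash
python3 - <<'E'
from h import *
d=wrist("w2"); print(d["obs"]["position"],d["obs"]["tool_rot"],d["obs"]["time"])
print(robot.spot_point("wrist","socket_1_mid"))
E
```

```text
[ 0.51585504 -0.03538495  0.23685684] [9.91626930e-01 1.29133427e-01 4.33932281e-04 6.33855964e-04] 3.35
[{'at': [302.9, 73.1], 'conf': 0.81}]
```

View pics/w2.png

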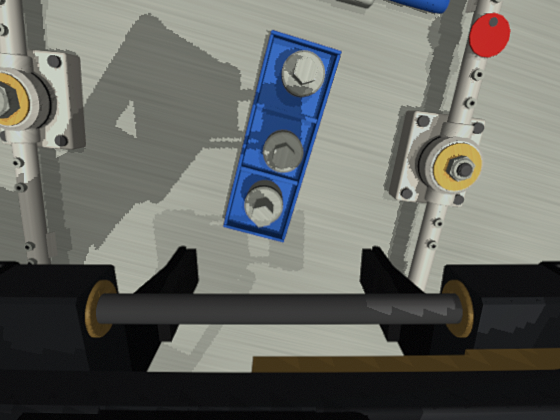

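```bash
python3 - <<'E'
from h import *
d=load("w2"); im=d["color"][:,:,::-1]
a=[cv2.resize(im[v-30:v+30,u-30:u+30],(400,400),interpolation=cv2.INTER_CUBIC) for u,v in [(303,72),(284,150),(264,204)]]
cv2.imwrite("pics/w2s.png",cv2.resize(np.hstack(a),(800,267)))
for i,x in enumerate(a): cv2.imwrite(f"pics/w2s{i}.png",x)
a=cv2.resize(im[135:200,430:495],(400,400),interpolation=cv2.INTER_CUBIC);cv2.imwrite("pics/w2n.png",a)
E
```

```text
(no output)
```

View pics/w2s0.png

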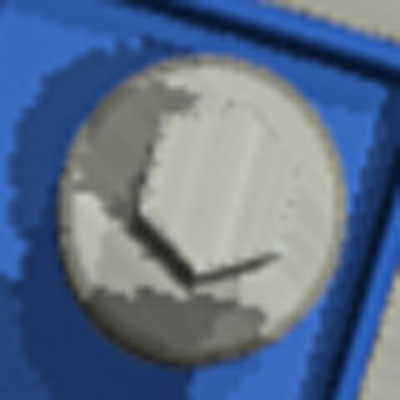

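View pics/w2s1.png

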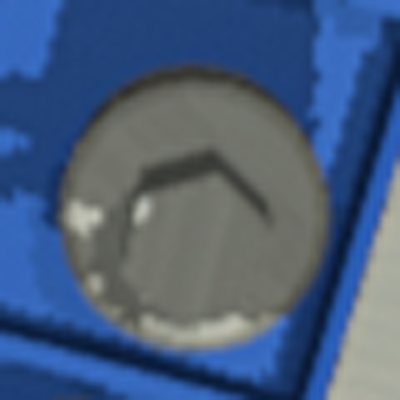

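View pics/w2s2.png

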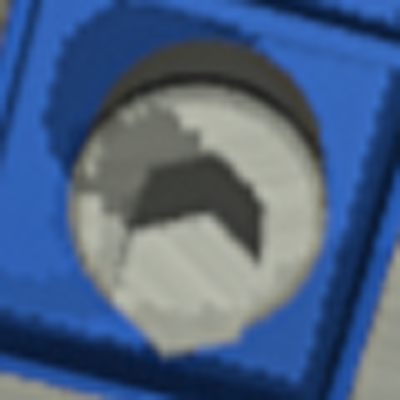

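```bash
cat >> h.py <<'E'
from scipy.optimize import least_squares
def hexfit(P,AF=None):
    """P Nx2 world vertices in consecutive order; returns cx,cy,flat-normal angle mod 60 deg,AF, rms"""
    P=np.asarray(P,float)
    c0=P.mean(0)
    best=None
    for s in range(6):
      for idx in [list(range(len(P)))]:
        for sg in (1,-1):
          k=np.array(idx)*sg+s
          def f(x):
            r=(AF if AF else x[3])/np.sqrt(3)
            a=x[2]+np.pi/6+k*np.pi/3
            return np.r_[x[0]+r*np.cos(a)-P[:,0],x[1]+r*np.sin(a)-P[:,1]]
          q=least_squares(f,[c0[0],c0[1],0,.02])
          if best is None or q.cost<best.cost-1e-12: best=q
    x=best.x
    return x[0],x[1],(np.degrees(x[2])+30)%60-30,x[3],np.sqrt(2*best.cost/len(P))
E
python3 - <<'E'
from h import *
d=load("w2")
f=60/400
def go(n,o,V,h,AF):
    P=[unproj(d,o[0]+v[0]*f-.5+f/2,o[1]+v[1]*f-.5+f/2,h)[:2] for v in V]
    print(n,np.round(hexfit(P,AF),4),P and np.round(np.mean(P,0),4))
go("A",(273,42),[(155,140),(135,210),(192,285),(275,255)],.080,.020)
go("B",(254,120),[(125,250),(145,180),(212,152),(268,218)],.044,.020)
go("C",(234,174),[(130,232),(210,208),(255,258),(240,330),(165,355),(118,290)],.080,.020)
go("C",(234,174),[(130,232),(210,208),(255,258),(240,330),(165,355),(118,290)],.080,None)
d=load("w1");f=1/8
V=[(388,208),(465,285),(445,385),(350,418),(270,340),(290,245)]
go("N",(240,112),V,.068+.011,.022)
go("N",(240,112),V,.068+.011,None)
go("pin",(240,112),[(368,320)]*6,.068+.016,.022)
E
```

```text
A [ 6.29400e-01 -3.07000e-02 -2.93598e+01  2.00000e-02  9.00000e-04] [ 0.625  -0.0282]
B [ 5.48000e-01 -3.27000e-02  2.95363e+01  2.00000e-02  8.00000e-04] [ 0.5524 -0.0302]
C [ 4.88000e-01 -2.62000e-02  2.92454e+01  2.00000e-02  9.00000e-04] [ 0.488  -0.0262]
C [ 4.88000e-01 -2.62000e-02  2.92448e+01  1.97000e-02  9.00000e-04] [ 0.488  -0.0262]
N [ 5.84000e-01 -2.03400e-01 -2.65977e+01  2.00000e-02  6.00000e-04] [ 0.584  -0.2034]
N [ 5.8400e-01 -2.0340e-01 -2.6598e+01  2.1400e-02  5.0000e-04] [ 0.584  -0.2034]
pin [ 0.5839 -0.2034  0.      0.02    0.0127] [ 0.5839 -0.2034]
```

View pics/w2n.png

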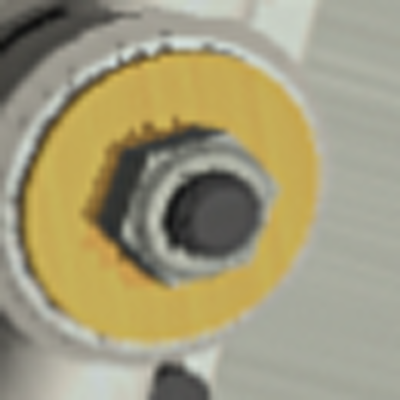

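move_arm(rows=[-23,3,0,0,0,-0.13,0.4,-23,3,0,0,0,-0.14,0.4,-22,3,0,0,0,0,0.4,0,0,0,0,0,0,0.4,0,0,0,0,0,0,0.4])

```text
time: 3.95
position: [0.4486, -0.0257, 0.2369]
tool_rot: [1.0, -0.005, 0.001, 0.0]
ft_force: [0.5, -0.1, 0.0]
grip_width: 0.0562
```

```bash
python3 - <<'E'
from h import *
d=wrist("w3"); o=d["obs"]; print(o["position"],o["tool_rot"],o["time"],o["q"],o["joint_velocities"].round(3))
im=d["color"][:,:,::-1]
P=d["R"]@np.array([.488,-.0262,.08])+d["t"]; K=d["camera_matrix"]; uv=(K@P/P[2])[:2]; print(uv)
u,v=uv.round().astype(int)
u,v=280,150
np.save("pics/w3o.npy",[u-32,v-32])
cv2.imwrite("pics/w3s.png",cv2.resize(im[v-40:v+40,u-40:u+40],(640,640),interpolation=cv2.INTER_CUBIC))
E
```

```text
[ 0.44864222 -0.02570439  0.23693247] [ 9.99984629e-01 -5.44140127e-03  1.00840516e-03  3.40899680e-04] 3.95 [-3.06785823e-01  2.69812847e-01  1.83839506e+00 -6.11675033e-05
  1.03125645e+00  1.27492473e+00] [ 0.006  0.015 -0.031  0.002 -0.005  0.001]
[277.59498526 151.89420867]
```

View pics/w3s.png

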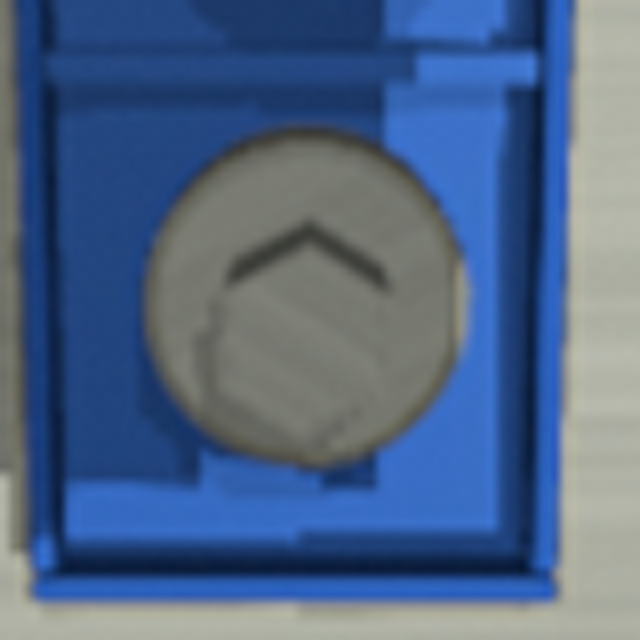

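View pics/w3.png

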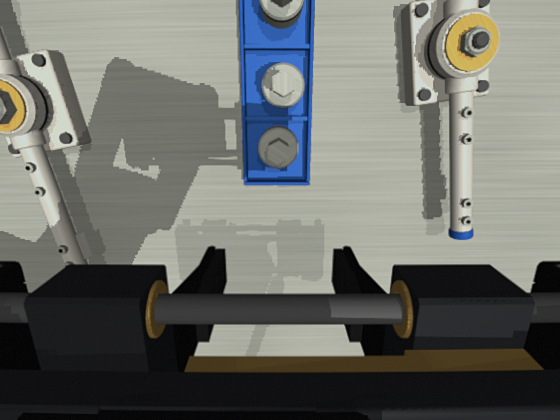

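```bash
python3 - <<'E'
from h import *
d=load("w3"); o=d["obs"]
P=unproj(d,277.94,146.56,.044); print(P)
print("tool yaw", np.degrees(np.arctan2(*d["Rw"][:2,0][::-1])), d["Rw"].T@(P-o["position"]))
# network check + ellipse fit for w1 washer
d=load("w1"); im=d["color"]
hsv=cv2.cvtColor(im,cv2.COLOR_RGB2HSV)
m=((hsv[...,0]>12)&(hsv[...,0]<32)&(hsv[...,1]>110)&(hsv[...,2]>80)).astype(np.uint8); m[:110]=0;m[192:]=0;m[:,:240]=0;m[:,330:]=0
c=max(cv2.findContours(m,cv2.RETR_EXTERNAL,cv2.CHAIN_APPROX_NONE)[0],key=len)
e=cv2.fitEllipse(c); print(e); print(unproj(d,*e[0],.068))
# pin
g=im.sum(2); mm=(g<180).astype(np.uint8); mm[:140]=0;mm[165:]=0;mm[:,:272]=0;mm[:,300:]=0
ys,xs=np.nonzero(mm); print(xs.mean(),ys.mean(),len(xs)); print(unproj(d,xs.mean(),ys.mean(),.084))
print("yaw", np.degrees(np.arctan2(*d["Rw"][:2,0][::-1])))
E
```

```text
[ 0.48893291 -0.02645517  0.044     ]
tool yaw -0.6235032563287027 [3.99065681e-02 1.82820479e-04 1.93013658e-01]
((285.31646728515625, 149.5045928955078), (47.37180709838867, 47.712646484375), 34.9989013671875)
[ 0.58391173 -0.20341524  0.068     ]
285.5128205128205 151.69230769230768 156
[ 0.58380105 -0.20334126  0.084     ]
yaw 15.341659945362547
```

move_arm(rows=[20,0,-30,0,0,0,0.5,20,-1,-40,0,0,0,0.5,0,0,-40,0,0,0,0.5,0,0,-40,0,0,0,0.5,0,0,-30,0,0,0,0.5,0,0,-9,0,0,0,0.5,0,0,0,0,0,0,0.5], grip_force=30)

```text
time: 4.7
position: [0.488, -0.0258, 0.0463]
tool_rot: [1.0, -0.005, -0.001, -0.0]
ft_force: [-0.9, -0.9, 0.4]
grip_width: 0.0436
```

```bash
python3 - <<'E'
from h import *
d=wrist("w4"); o=d["obs"]; print(o["position"],o["ft_force"],o["grip_width"])
E
```

```text
[ 0.48798471 -0.02576402  0.04627553] [-0.85189077 -0.86359463  0.37581549] 0.04355233823540476
```

View pics/w4.png

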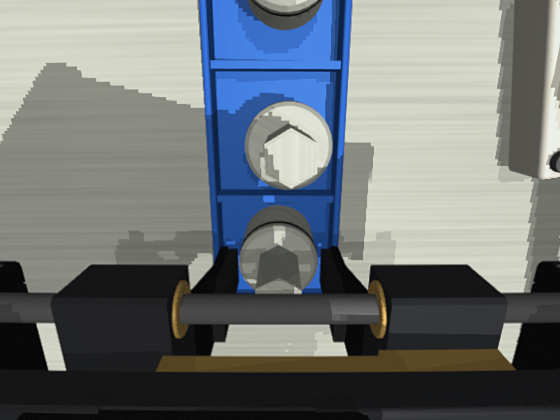

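move_arm(rows=[1,0,1,0,0,0,0.9,0,0,0,0,0,0,1,0,0,0,0,0,0,1,0,0,0,0,0,0,1,0,0,0,0,0,0,1,0,0,10,0,0,0,1,0,0,20,0,0,0,1,0,0,40,0,0,0,1,10,-10,50,0,0,0,1,10,-40,30,0,0,0,1,10,-40,0,0,0,0.04,1,10,-40,0,0,0,0.035,1], grip_force=40)

```text
time: 5.95
position: [0.5284, -0.1554, 0.1981]
tool_rot: [0.999, 0.034, 0.001, 0.001]
ft_force: [-0.3, -0.2, -2.4]
grip_width: 0.0195
```

move_arm(rows=[10,-40,0,0,0,0,1,5,-7,35,0,0,0,1,0,0,0,0,0,0,1,0,0,0,0,0,0,1,0,0,0,0,0,0,1])

```text
time: 6.45
position: [0.5413, -0.1995, 0.2299]
tool_rot: [0.999, 0.033, -0.002, -0.001]
ft_force: [0.3, 1.2, -2.0]
grip_width: 0.0198
```

```bash
cat >> h.py <<'E'
def meas_nut(name,hb=.068):
    d=load(name); im=d["color"]
    X=np.array([.584,-.2034,.075]); P=d["R"]@X+d["t"]; K=d["camera_matrix"]; u,v=(K@P/P[2])[:2].round().astype(int); print("expect px",u,v)
    hsv=cv2.cvtColor(im,cv2.COLOR_RGB2HSV)
    m=((hsv[...,0]>12)&(hsv[...,0]<32)&(hsv[...,1]>110)&(hsv[...,2]>60)).astype(np.uint8); k=np.zeros_like(m);k[max(0,v-45):v+45,u-45:u+45]=1;m*=k
    c=max(cv2.findContours(m,cv2.RETR_EXTERNAL,cv2.CHAIN_APPROX_NONE)[0],key=len)
    e=cv2.fitEllipse(c); print(e,unproj(d,*e[0],hb))
    k=np.zeros_like(m);k[v-12:v+12,u-13:u+14]=1
    mm=((im.sum(2)<180)*k); ys,xs=np.nonzero(mm); print("pin",xs.mean(),ys.mean(),len(xs),unproj(d,xs.mean(),ys.mean(),hb+.016))
    cv2.imwrite(f"pics/{name}n.png",cv2.resize(im[max(0,v-40):v+40,u-40:u+40,::-1],None,fx=8,fy=8,interpolation=cv2.INTER_CUBIC)); print("origin",u-40,max(0,v-40))
E
python3 - <<'E'
from h import *
d=wrist("w5"); o=d["obs"]; print(o["position"],o["tool_rot"],o["ft_force"],o["grip_width"],o["time"])
print("yaw", np.degrees(np.arctan2(*d["Rw"][:2,0][::-1])))
meas_nut("w5")
E
```

```text
[ 0.54127586 -0.19953746  0.22991541] [ 0.99944332  0.03330213 -0.00162311 -0.00117416] [ 0.26736444  1.22878688 -1.96738589] 0.01975480877259339 6.45
yaw 3.8170793551632936
expect px 285 148
((284.8031311035156, 146.97996520996094), (48.52205276489258, 49.19464111328125), 18.0465145111084) [ 0.58416444 -0.20315425  0.068     ]
pin 287.05454545454546 148.61818181818182 55 [ 0.58473804 -0.20494879  0.084     ]
origin 245 108
```

View pics/w5.png

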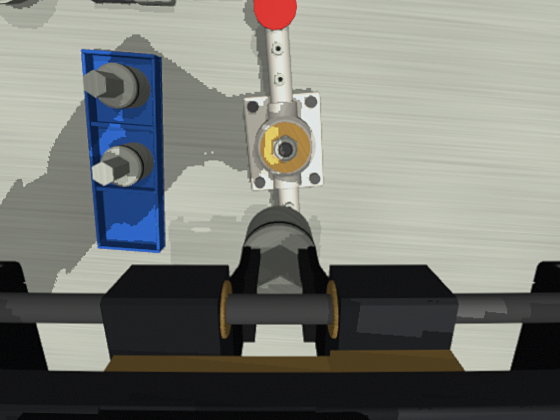

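View pics/w5n.png

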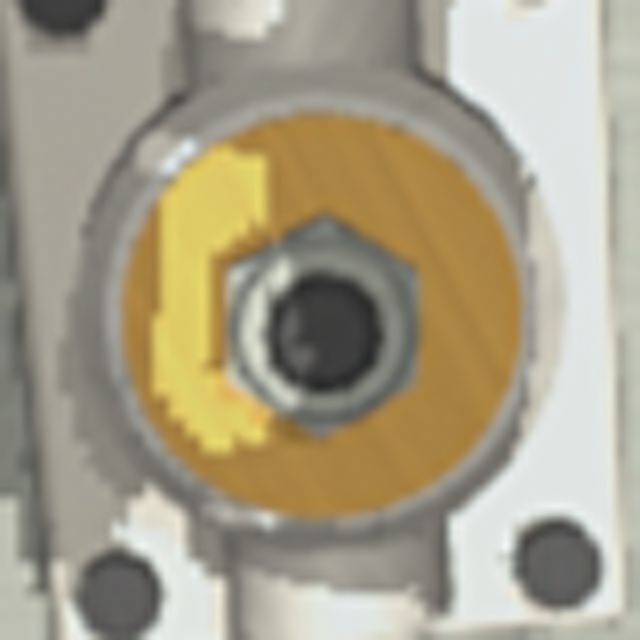

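```bash
cat >> h.py <<'E'
def overlay(name,out,ztop,dx=0,dy=0,box=(220,180,110,110)):
    d=load(name); im=d["color"][:,:,::-1].copy(); x,y,w,h=box; f=600/max(w,h)
    a=cv2.resize(im[y:y+h,x:x+w],None,fx=f,fy=f,interpolation=cv2.INTER_CUBIC)
    T=np.linalg.inv(d["tool_from_camera"])
    for z,col in ((ztop,(0,0,255)),(ztop+.04,(0,255,0))):
        th=np.linspace(0,2*np.pi,200); P=np.c_[dx+.0215*np.cos(th),dy+.0215*np.sin(th),np.full(200,z)]
        p,_=cv2.projectPoints(P,cv2.Rodrigues(T[:3,:3])[0],T[:3,3],d["camera_matrix"],d["distortion"])
        q=((p[:,0]+.5-[x,y])*f*16).astype(np.int32)
        cv2.polylines(a,[q],True,col,1,cv2.LINE_AA,4)
    cv2.imwrite(f"pics/{out}.png",a)
E
python3 - <<'E'
from h import *
overlay("w5","w5o",.003)
E
```

```text
(no output)
```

View pics/w5o.png

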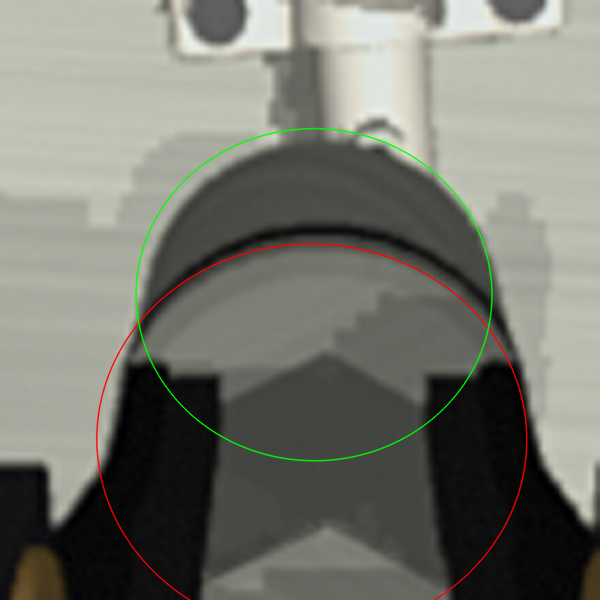

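move_arm(rows=[14,-1,0,0,0,0,1,15,-1,0,0,0,0,1,14,0,-10,0,0,0,1,0,0,-30,0,0,0,1,0,0,-30,0,0,0,1,0,0,-20,0,0,0,1,0,0,0,0,0,0,1,0,0,0,0,0,0,1,0,0,0,0,0,0,1])

```text
time: 7.4
position: [0.5869, -0.2035, 0.1421]
tool_rot: [0.999, 0.033, 0.001, 0.001]
ft_force: [0.0, -0.4, -2.6]
grip_width: 0.0195
```

```bash
python3 - <<'E'
from h import *
d=wrist("w6"); o=d["obs"]; print(o["position"],o["tool_rot"],o["ft_force"],o["moment"],o["grip_width"],o["time"])
s=robot.camera("side"); im=s["color"][:,:,::-1]
cv2.imwrite("pics/s6.png",cv2.resize(im[90:200,280:390],(600,600),interpolation=cv2.INTER_CUBIC))
overlay("w6","w6o",.003)
E
```

```text
[ 0.58688127 -0.20348359  0.14209668] [9.99451647e-01 3.30934661e-02 9.50799290e-04 5.69168959e-04] [ 0.01222966 -0.39082253 -2.56410623] [ 0.01756613  0.00563214 -0.00757269] 0.019504125680579767 7.4
```

View pics/w6o.png

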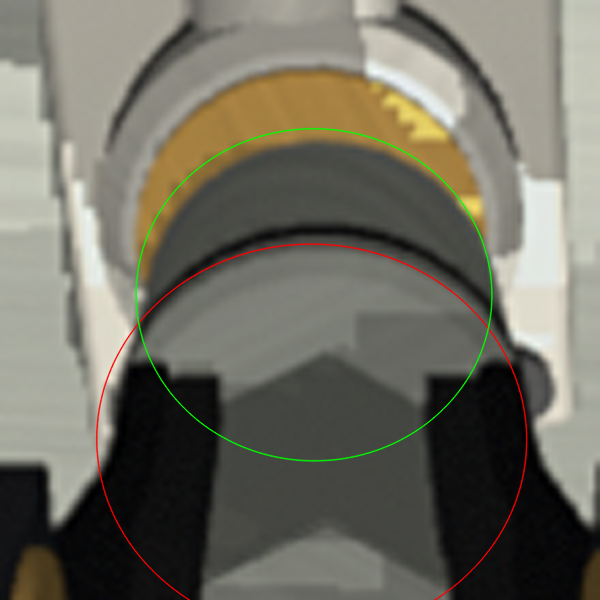

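View pics/s6.png

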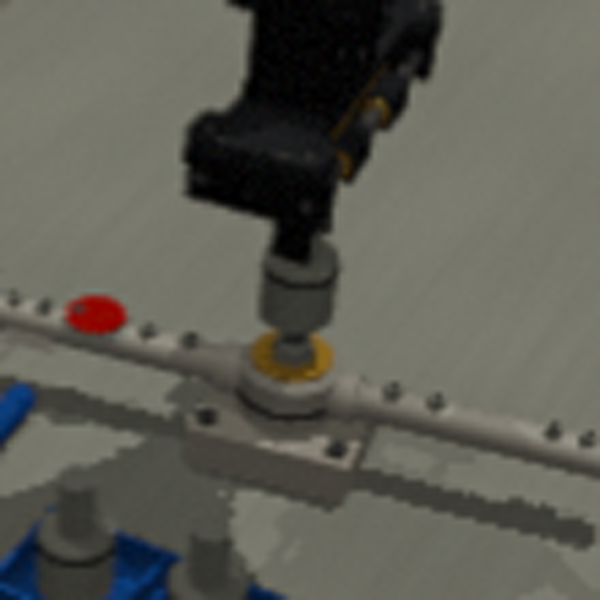

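```bash
python3 - <<'E'
from h import *
d=load("w6"); im=d["color"].astype(int)
for r in range(196,236,4):
    print(r," ".join("%d:%d,%d"%(c,im[r,c,0],im[r,c,2]) for c in list(range(238,254))))
    print("   R"," ".join("%d:%d,%d"%(c,im[r,c,0],im[r,c,2]) for c in list(range(300,320))))
print("col", [(r,im[r,278,0],im[r,278,2]) for r in range(186,226)])
E
```

```text
196 238:165,151 239:166,151 240:166,151 241:170,154 242:169,154 243:114,104 244:51,48 245:64,60 246:103,95 247:131,120 248:141,131 249:141,131 250:141,130 251:141,130 252:140,129 253:141,130
   R 300:197,181 301:199,183 302:201,185 303:203,186 304:189,174 305:157,145 306:136,125 307:115,106 308:83,78 309:49,46 310:114,103 311:159,146 312:169,155 313:167,152 314:166,151 315:164,150 316:164,150 317:164,150 318:165,150 319:166,151
200 238:167,152 239:168,153 240:157,143 241:115,105 242:63,57 243:93,86 244:132,122 245:140,129 246:138,128 247:137,127 248:139,128 249:138,127 250:144,133 251:155,143 252:162,150 253:162,152
   R 300:228,236 301:227,232 302:219,216 303:209,195 304:205,189 305:163,150 306:137,126 307:137,126 308:141,131 309:138,127 310:107,99 311:58,54 312:111,101 313:157,144 314:167,152 315:165,150 316:164,150 317:163,149 318:164,150 319:164,150
204 238:168,154 239:153,140 240:89,81 241:99,92 242:132,121 243:136,126 244:136,126 245:137,127 246:138,128 247:144,133 248:157,145 249:162,151 250:152,139 251:129,93 252:146,61 253:162,60
   R 300:230,100 301:208,92 302:160,111 303:1
[... 3840 characters left out ...]
 (206, np.int64(86), np.int64(72)), (207, np.int64(74), np.int64(72)), (208, np.int64(72), np.int64(69)), (209, np.int64(73), np.int64(69)), (210, np.int64(74), np.int64(70)), (211, np.int64(77), np.int64(73)), (212, np.int64(79), np.int64(75)), (213, np.int64(78), np.int64(74)), (214, np.int64(75), np.int64(71)), (215, np.int64(74), np.int64(71)), (216, np.int64(76), np.int64(73)), (217, np.int64(76), np.int64(72)), (218, np.int64(78), np.int64(74)), (219, np.int64(76), np.int64(73)), (220, np.int64(66), np.int64(63)), (221, np.int64(35), np.int64(35)), (222, np.int64(15), np.int64(15)), (223, np.int64(62), np.int64(59)), (224, np.int64(76), np.int64(72)), (225, np.int64(89), np.int64(84))]
```

```bash
python3 - <<'E'
from h import *
d=load("w6"); o=d["obs"]
def fit(px,h,r=None):
    P=np.array([unproj(d,u,v,h)[:2] for u,v in px]); c=o["position"][:2]
    f=lambda x: np.hypot(P[:,0]-x[0],P[:,1]-x[1])-(r if r else x[2])
    q=least_squares(f,[*c,.022]); return q.x.round(5), np.abs(q.fun).max().round(5)
W=[(250.7,204),(302,204),(248,208),(305,208),(246.5,212),(306.5,212),(245,216),(308,216),(244.5,220),(308.7,220),(276.5,192.2)]
for h in(.067,.068,.069): print(h,fit(W,h),fit(W,h,.024))
S=[(253.5,216),(302.5,216),(251.3,220),(305.5,220),(249.2,224),(308,224),(247.3,228),(309.3,228),(278.3,205.2)]
for dz in(.035,.038,.041,.043,.045): print(dz,fit(S,o["position"][2]-dz),fit(S,o["position"][2]-dz,.0215))
E
```

```text
0.067 (array([ 0.58324, -0.20328,  0.02427]), np.float64(0.00016)) (array([ 0.58371, -0.20325,  0.022  ]), np.float64(0.00029))
0.068 (array([ 0.58359, -0.20327,  0.02417]), np.float64(0.00016)) (array([ 0.58389, -0.20325,  0.022  ]), np.float64(0.0002))
0.069 (array([ 0.58395, -0.20325,  0.02407]), np.float64(0.00016)) (array([ 0.58407, -0.20324,  0.022  ]), np.float64(0.00013))
0.035 (array([ 0.58923, -0.20429,  0.02011]), np.float64(0.00022)) (array([ 0.58699, -0.20444,  0.022  ]), np.float64(0.00092))
0.038 (array([ 0.58804, -0.20437,  0.02041]), np.float64(0.00022)) (array([ 0.58628, -0.20449,  0.022  ]), np.float64(0.00075))
0.041 (array([ 0.58685, -0.20445,  0.02071]), np.float64(0.00022)) (array([ 0.58558, -0.20453,  0.022  ]), np.float64(0.00057))
0.043 (array([ 0.58606, -0.2045 ,  0.02092]), np.float64(0.00023)) (array([ 0.58511, -0.20456,  0.022  ]), np.float64(0.00044))
0.045 (array([ 0.58527, -0.20455,  0.02112]), np.float64(0.00023)) (array([ 0.58465, -0.20459,  0.022  ]), np.float64(0.00032))
```

move_arm(rows=[-2.4,1.2,0,0,0,0,1,0,0,-8,0,0,0,1,0,0,-6,0,0,0,1,0,0,0,0,0,0,1,0,0,0,0,0,0,1])

```text
time: 8.0
position: [0.5833, -0.202, 0.1267]
tool_rot: [0.999, 0.033, -0.0, -0.0]
ft_force: [-0.2, -0.1, -2.2]
grip_width: 0.0193
```

```bash
python3 - <<'E'
from h import *
d=wrist("w7"); o=d["obs"]; print(o["position"],o["ft_force"],o["moment"],o["time"])
im=d["color"][:,:,::-1]
cv2.imwrite("pics/w7z.png",cv2.resize(im[180:260,230:330],(800,640),interpolation=cv2.INTER_CUBIC))
E
```

```text
[ 0.58331732 -0.20204676  0.1266754 ] [-0.15148006 -0.07190251 -2.18934177] [0.02947113 0.03500761 0.01777627] 8.0
```

View pics/w7z.png

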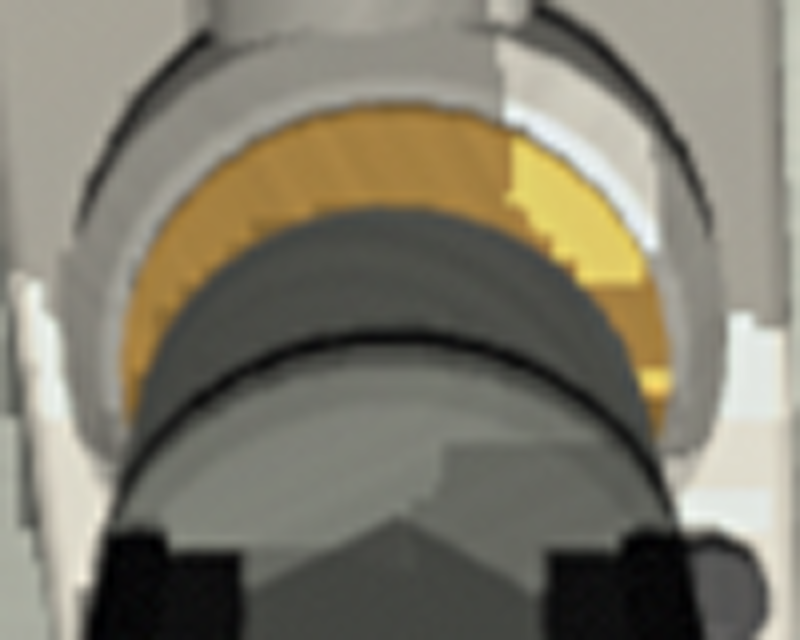

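move_arm(rows=[0.7,0,-2,0,0,0,1,0,0,-2,0,0,0,1,0,0,-2,0,0,0,1,0,0,0,0,0,0,1])

```text
time: 8.45
position: [0.5847, -0.2023, 0.1248]
tool_rot: [0.999, 0.033, 0.001, 0.001]
ft_force: [-4.1, 2.2, 15.5]
grip_width: 0.0198
```

move_arm(rows=[-0.7,0,0,0,0,0,1,-0.7,0,0,0,0,0,1,0,0,0,0,0,0,1])

```text
time: 8.75
position: [0.5842, -0.2023, 0.1249]
tool_rot: [0.999, 0.033, 0.002, 0.001]
ft_force: [-2.5, 2.2, 14.6]
grip_width: 0.0197
```

```bash
python3 - <<'E'
from h import *
d=wrist("w8"); o=d["obs"]; print(o["position"],o["ft_force"],o["moment"],o["time"])
im=d["color"][:,:,::-1]
cv2.imwrite("pics/w8z.png",cv2.resize(im[180:260,230:330],(800,640),interpolation=cv2.INTER_CUBIC))
s=robot.camera("side"); im=s["color"][:,:,::-1]
cv2.imwrite("pics/s8.png",cv2.resize(im[120:180,300:360],(600,600),interpolation=cv2.INTER_CUBIC))
E
```

```text
[ 0.58424944 -0.20234578  0.12485026] [-2.5346442   2.18600201 14.56849465] [0.50167668 0.49107637 0.05348936] 8.75
```

View pics/w8z.png

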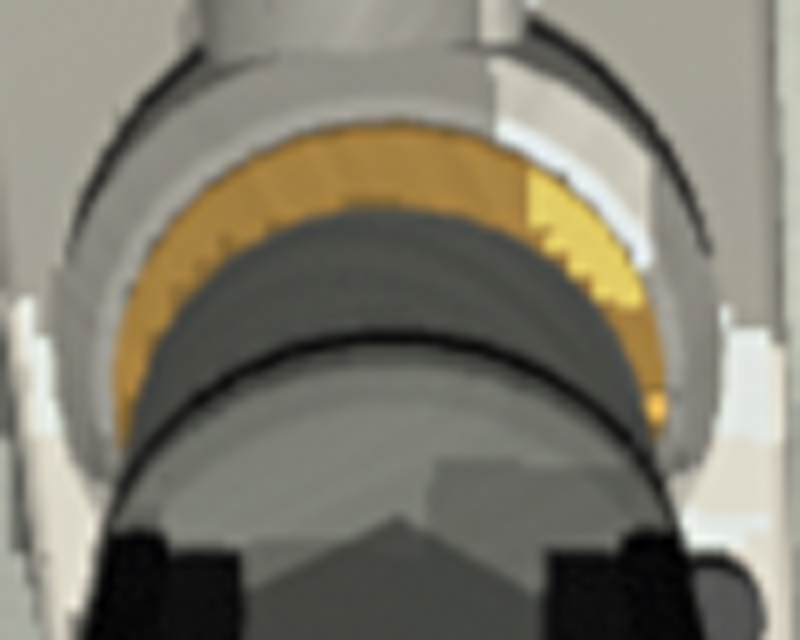

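View pics/s8.png

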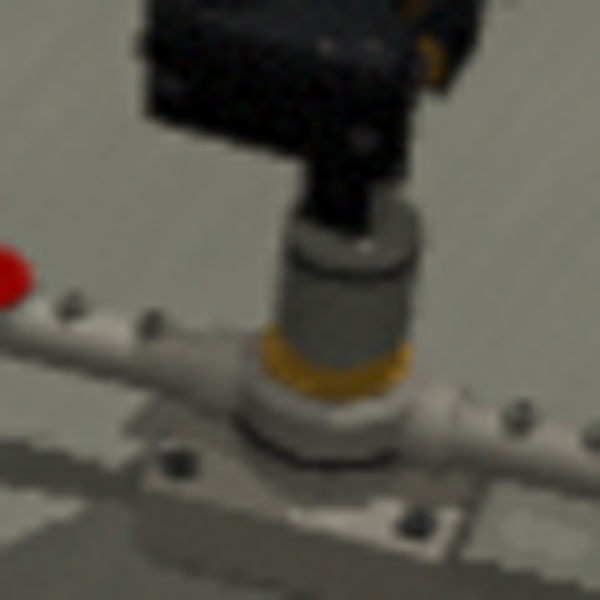

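```bash
cat >> h.py <<'E'
def circ(d,px,h,r=None):
    P=np.array([unproj(d,u,v,h)[:2] for u,v in px]); c=d["obs"]["position"][:2]
    f=lambda x: np.hypot(P[:,0]-x[0],P[:,1]-x[1])-(r if r else x[2])
    q=least_squares(f,[*c,.022]); return q.x.round(5), np.abs(q.fun).max().round(5)
def relmeas(name,dz,hb=.068,rs=.0209):
    """washer and socket rim centres by edge tracing; yellow vs dark"""
    d=load(name); im=d["color"].astype(float); hsv=cv2.cvtColor(d["color"],cv2.COLOR_RGB2HSV)
    up=4; big=cv2.resize(d["color"],None,fx=up,fy=up,interpolation=cv2.INTER_CUBIC).astype(float)
    sat=(big[...,0]-big[...,2])  # R-B : high on washer
    y=sat>45
    W=[];S=[]
    for r in range(186*up,226*up,2*up):
        xs=np.nonzero(y[r,235*up:325*up])[0]+235*up
        if len(xs)<20: continue
        W+= [((xs[0]+.5)/up-.5,(r+.5)/up-.5),((xs[-1]+.5)/up-.5,(r+.5)/up-.5)]
    for c in range(258*up,300*up,2*up):
        ys=np.nonzero(y[184*up:226*up,c])[0]+184*up
        if len(ys)<8: continue
        W.append(((c+.5)/up-.5,(ys[0]+.5)/up-.5)); S.append(((c+.5)/up-.5,(ys[-1]+1.5)/up-.5))
    def robust(P,h,r):
        P=np.array(P)
        for _ in range(4):
            X=np.array([unproj(d,u,v,h)[:2] for u,v in P]); 
            f=lambda x: np.hypot(X[:,0]-x[0],X[:,1]-x[1])-(r or x[2])
            q=least_squares(f,[*d["obs"]["position"][:2],.022],loss="soft_l1",f_scale=.0002)
            k=np.abs(f(q.x))<max(.0003,2*np.median(np.abs(f(q.x)))); P=P[k]
        return q.x.round(5),len(P)
    print("washer",robust(W,hb,.024),robust(W,hb,None))
    print("rim",robust(S,d["obs"]["position"][2]-dz,rs),robust(S,d["obs"]["position"][2]-dz,None))
    print("tcp",d["obs"]["position"])
E
python3 - <<'E'
from h import *
for n in("w6","w7","w8"): relmeas(n,.0435)
E
```

```text
washer (array([ 0.58359, -0.20326,  0.022  ]), 51) (array([ 0.58351, -0.20326,  0.02406]), 51)
rim (array([ 0.58583, -0.20448,  0.022  ]), 21) (array([ 0.58537, -0.20451,  0.02133]), 21)
tcp [ 0.58688127 -0.20348359  0.14209668]
washer (array([ 0.58359, -0.20329,  0.022  ]), 53) (array([ 0.58355, -0.20329,  0.02403]), 53)
rim (array([ 0.58215, -0.20297,  0.022  ]), 21) (array([ 0.58184, -0.203  ,  0.02119]), 21)
tcp [ 0.58331732 -0.20204676  0.1266754 ]
washer (array([ 0.58356, -0.20326,  0.022  ]), 51) (array([ 0.5835 , -0.20326,  0.02406]), 51)
rim (array([ 0.58325, -0.20319,  0.022  ]), 21) (array([ 0.58305, -0.2032 ,  0.02109]), 21)
tcp [ 0.58424944 -0.20234578  0.12485026]
```

move_arm(rows=[0.5,0,-1,0,0,0,1,0,0.5,0,0,0,0,1,0.5,0,0,0,0,0,1,0,-0.5,0,0,0,0,1,0,-0.5,0,0,0,0,1,-0.5,0,0,0,0,0,1,0,0,0,0,0,0.05,1,0,0.5,0,0,0,0,1,0,0,0,0,0,-0.1,1,0,0,0,0,0,0,1])

```text
time: 9.85
position: [0.5853, -0.203, 0.1246]
tool_rot: [1.0, 0.007, 0.003, 0.001]
ft_force: [-1.9, 0.9, 17.6]
grip_width: 0.0196
```

move_arm(rows=[0,0,10,0,0,0,1,0,0,30,0,0,0,1,-15,35,10,0,0,0,1,-20,40,0,0,0,0,1,-20,40,0,0,0,0,1,-20,40,-10,0,0,0,1,-16,18,-20,0,0,0,1,-5,4,-30,0,0,0,1,0,0,-30,0,0,0,1,0,0,-20,0,0,0,1,0,0,-8,0,0,0,1,0,0,0,0,0,0,1])

```text
time: 11.05
position: [0.487, -0.025, 0.0513]
tool_rot: [1.0, 0.008, -0.001, -0.0]
ft_force: [0.5, -0.1, -2.9]
grip_width: 0.0197
```

move_arm(rows=[0,0,-3.5,0,0,0,1,0,0,0,0,0,0,1,0,0,0,0,0,0,0.5,0,0,0,0,0,0,0.5,0,0,15,0,0,0,0.5,0,0,30,0,0,0,0.5,5,0,45,0,0,0,0.5,5,-2,50,0,0,0,0.5,5,-2,45,0,0,0,0.5,5,-2,4,0,0,0,0.5,0,0,0,0,0,0,0.5])

```text
time: 12.15
position: [0.5089, -0.0316, 0.2393]
tool_rot: [1.0, 0.008, 0.003, 0.001]
ft_force: [0.3, 0.0, -0.5]
grip_width: 0.0431
```

```bash
python3 - <<'E'
from h import *
d=wrist("w9"); o=d["obs"]; print(o["position"],o["tool_rot"],o["time"],o["grip_width"])
im=d["color"][:,:,::-1]
cv2.imwrite("pics/w9z.png",cv2.resize(im[100:260,210:350],(700,800),interpolation=cv2.INTER_CUBIC)[:600])
print(robot.spot_point("wrist","socket_2_mid"))
E
```

```text
[ 0.50887494 -0.03162102  0.23934221] [9.99965314e-01 7.82546444e-03 2.72616713e-03 8.36659677e-04] 12.15 0.043146178476730496
[{'at': [276.9, 147.9], 'conf': 0.63}]
```

View pics/w9z.png

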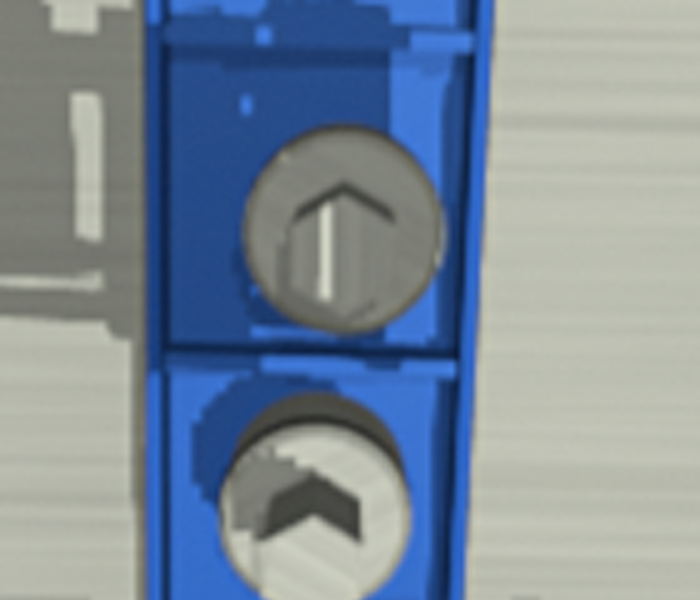

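```bash
python3 - <<'E'
from h import *
d=load("w9"); print(unproj(d,278.4,145.4,.044),unproj(d,272.7,201.6,.044), "yaw", np.degrees(np.arctan2(*d["Rw"][:2,0][::-1])))
E
```

```text
[ 0.55075224 -0.03196476  0.044     ] [ 0.48892315 -0.02663289  0.044     ] yaw 0.897012346793232
```

move_arm(rows=[21,1,-32,0,0,0,0.5,20.5,0,-40,0,0,0,0.5,0,0,-40,0,0,0,0.5,0,0,-40,0,0,0,0.5,0,0,-30,0,0,0,0.5,0,0,-9.5,0,0,0,0.5,0,0,0,0,0,0,0.5,0,0,0,0,0,0,1,0,0,0,0,0,0,1,0,0,0,0,0,0,1,0,0,0,0,0,0,1])

```text
time: 13.35
position: [0.549, -0.0301, 0.0463]
tool_rot: [1.0, 0.008, 0.0, 0.0]
ft_force: [0.6, 0.6, -2.6]
grip_width: 0.0197
```

move_arm(rows=[0,0,15,0,0,0,1,0,0,40,0,0,0,1,2,-12,45,0,0,0,1,8,-40,10,0,0,0,1,8,-40,0,0,0,0.05,1,8,-40,0,0,0,0,1,8,-35,0,0,0,0,1,1.5,-5,-10,0,0,0,1,0,0,-15,0,0,0,1,0,0,0,0,0,0,1,0,0,0,0,0,0,1])

```text
time: 14.45
position: [0.5834, -0.201, 0.1301]
tool_rot: [0.999, 0.033, -0.001, -0.001]
ft_force: [0.4, -0.4, -3.2]
grip_width: 0.0192
```

```bash
python3 - <<'E'
from h import *
d=wrist("w10"); o=d["obs"]; print(o["position"],o["tool_rot"],o["ft_force"],o["time"])
im=d["color"][:,:,::-1]
cv2.imwrite("pics/w10z.png",cv2.resize(im[180:260,230:330],(800,640),interpolation=cv2.INTER_CUBIC))
relmeas("w10",.0423)
E
```

```text
[ 0.58336434 -0.20099918  0.13007253] [ 9.99450235e-01  3.31248251e-02 -1.15406948e-03 -8.00695009e-04] [ 0.40718665 -0.41013377 -3.20138968] 14.45
washer (array([ 0.58359, -0.20329,  0.022  ]), 55) (array([ 0.58348, -0.20329,  0.02409]), 55)
rim (array([ 0.58427, -0.20208,  0.022  ]), 21) (array([ 0.58318, -0.20219,  0.02193]), 21)
tcp [ 0.58336434 -0.20099918  0.13007253]
```

View pics/w10z.png

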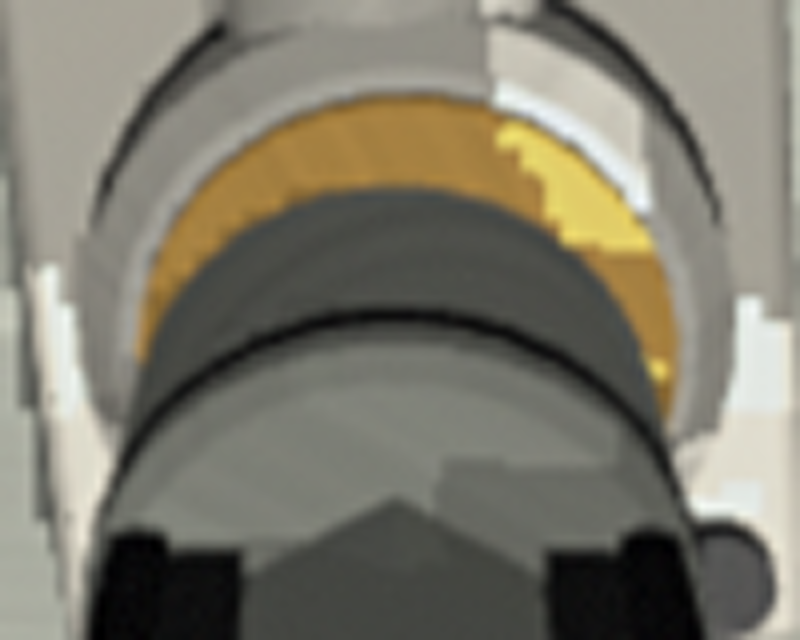

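move_arm(rows=[0,-1.1,-3,0,0,0,1,0,0,-3,0,0,0,1,0,0,-2,0,0,0,1,0,0,-2,0,0,0,1,0,0,0,0,0,0,1])

```text
time: 15.0
position: [0.5841, -0.203, 0.1205]
tool_rot: [0.999, 0.033, -0.0, -0.0]
ft_force: [0.8, -0.4, -2.1]
grip_width: 0.0197
```

move_arm(rows=[0,0,-3,0,0,0,1,0,0,-3,0,0,0,1,0,0,-2,0,0,0,1,0,0,0,0,0,0,1,0,0,0,0,0,0,1])

```text
time: 15.5
position: [0.5843, -0.2032, 0.1127]
tool_rot: [0.999, 0.033, -0.0, -0.0]
ft_force: [-0.5, -0.2, -3.2]
grip_width: 0.0201
```

move_arm(rows=[0,0,-2,0,0,0,1,0,0,-2,0,0,0,1,0,0,0,0,0,0,1,0,0,0,0,0,0,1])

```text
time: 15.9
position: [0.5848, -0.2034, 0.1111]
tool_rot: [0.999, 0.033, 0.001, 0.0]
ft_force: [-3.2, 1.6, 8.4]
grip_width: 0.0193
```

move_arm(rows=[0,0,0,0,0,0.13,1,0,0,0,0,0,0.13,1,0,0,0,0,0,0.08,1,0,0,0,0,0,0,1])

```text
time: 16.3
position: [0.586, -0.2038, 0.1112]
tool_rot: [0.979, 0.202, 0.002, 0.001]
ft_force: [0.0, 1.2, 6.1]
grip_width: 0.0197
```

```bash
python3 - <<'E'
from h import *
d=wrist("w11"); o=d["obs"]; print(o["position"],o["tool_rot"],o["ft_force"],o["moment"],o["time"],o["q"][5])
print("yaw", np.degrees(np.arctan2(*d["Rw"][:2,0][::-1])))
im=d["color"][:,:,::-1]
cv2.imwrite("pics/w11z.png",cv2.resize(im[180:260,230:330],(800,640),interpolation=cv2.INTER_CUBIC))
E
```

```text
[ 0.58603829 -0.20382442  0.11117258] [0.97935872 0.20211621 0.00193093 0.00134188] [2.89131805e-03 1.15389934e+00 6.12197195e+00] [0.23919951 0.12185838 0.02751333] 16.3 0.6485375116052021
yaw 23.321854669350152
```

View pics/w11z.png

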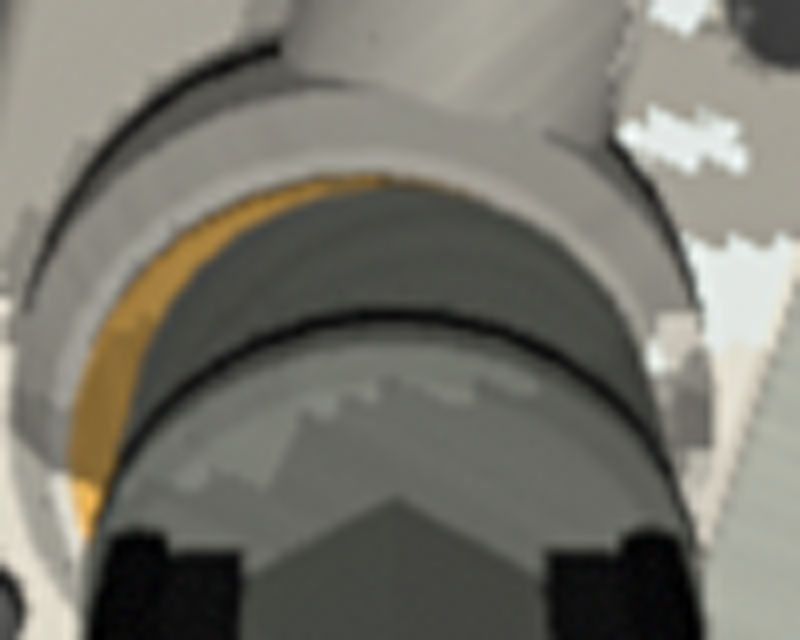

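move_arm(rows=[0,0,10,0,0,0,1,0,0,40,0,0,0,1,-2,15,20,0,0,-0.13,1,-8,40,0,0,0,-0.13,1,-9,40,0,0,0,-0.13,1,-9,40,-10,0,0,0,1,-8,35,-10,0,0,0,1,-1,4,-20,0,0,0,1,0,0,-35,0,0,0,1,0,0,-30,0,0,0,1,0,0,-14,0,0,0,1,0,0,0,0,0,0,1])

```text
time: 17.55
position: [0.5456, -0.0287, 0.0579]
tool_rot: [1.0, 0.008, -0.002, -0.001]
ft_force: [-0.6, 1.1, -3.4]
grip_width: 0.0197
```

move_arm(rows=[1.5,-1,-7,0,0,0,1,0,0,-4,0,0,0,1,0,0,0,0,0,0,1,0,0,0,0,0,0,0.5,0,0,0,0,0,0,0.5,0,0,15,0,0,0,0.5,0,0,30,0,0,0,0.5,12,0,45,0,0,0,0.5,12,0,50,0,0,0,0.5,12,0,45,0,0,0,0.5,5,0,4,0,0,0,0.5,0,0,0,0,0,0,0.5])

```text
time: 18.75
position: [0.5911, -0.0304, 0.2389]
tool_rot: [1.0, 0.008, 0.003, 0.001]
ft_force: [-0.9, -0.5, 0.4]
grip_width: 0.0434
```

```bash
python3 - <<'E'
from h import *
d=wrist("w12"); o=d["obs"]; print(o["position"],o["tool_rot"],o["time"],o["grip_width"])
im=d["color"][:,:,::-1]
cv2.imwrite("pics/w12z.png",cv2.resize(im[100:260,210:350],(700,800),interpolation=cv2.INTER_CUBIC)[:600])
E
```

```text
[ 0.59107465 -0.03042592  0.23889101] [9.99963542e-01 8.04214229e-03 2.78110199e-03 7.10063327e-04] 18.75 0.0434398557862186
```

View pics/w12z.png

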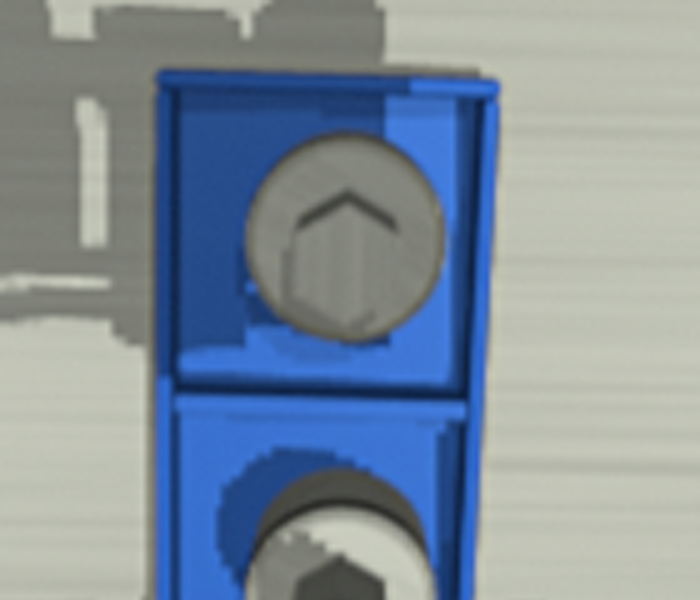

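move_arm(rows=[21,1,-32,0,0,0,0.5,19.5,0,-40,0,0,0,0.5,0,0,-40,0,0,0,0.5,0,0,-40,0,0,0,0.5,0,0,-30,0,0,0,0.5,0,0,-9.5,0,0,0,0.5,0,0,0,0,0,0,0.5,0,0,0,0,0,0,1,0,0,0,0,0,0,1,0,0,0,0,0,0,1,0,0,0,0,0,0,1])

```text
time: 19.9
position: [0.6301, -0.0286, 0.0456]
tool_rot: [1.0, 0.008, 0.0, -0.0]
ft_force: [-0.8, -5.1, -1.6]
grip_width: 0.02
```

move_arm(rows=[0,0,15,0,0,0,1,0,0,40,0,0,0,1,-2,-12,45,0,0,0,1,-11,-40,10,0,0,0,1,-11,-40,0,0,0,0.05,1,-11,-40,0,0,0,0,1,-10,-36,0,0,0,0,1,-2,-5,-10,0,0,0,1,0,0,-15,0,0,0,1,0,0,0,0,0,0,1,0,0,0,0,0,0,1])

```text
time: 21.0
position: [0.5827, -0.2013, 0.13]
tool_rot: [0.999, 0.033, -0.0, -0.0]
ft_force: [0.4, -0.6, -1.1]
grip_width: 0.0196
```

```bash
python3 - <<'E'
from h import *
d=wrist("w13"); o=d["obs"]; print(o["position"],o["tool_rot"],o["ft_force"],o["time"])
print("yaw", np.degrees(np.arctan2(*d["Rw"][:2,0][::-1])))
im=d["color"][:,:,::-1]
cv2.imwrite("pics/w13z.png",cv2.resize(im[180:260,230:330],(800,640),interpolation=cv2.INTER_CUBIC))
relmeas("w13",.0425)
E
```

```text
[ 0.58269782 -0.20131698  0.12999329] [ 9.99449264e-01  3.31780917e-02 -4.77805628e-04 -3.93177487e-04] [ 0.41099238 -0.61449353 -1.09715741] 21.0
yaw 3.8026496077795655
washer (array([ 0.58357, -0.20328,  0.022  ]), 53) (array([ 0.58353, -0.20329,  0.02403]), 53)
rim (array([ 0.5844 , -0.20203,  0.022  ]), 21) (array([ 0.58372, -0.20208,  0.02154]), 21)
tcp [ 0.58269782 -0.20131698  0.12999329]
```

View pics/w13z.png

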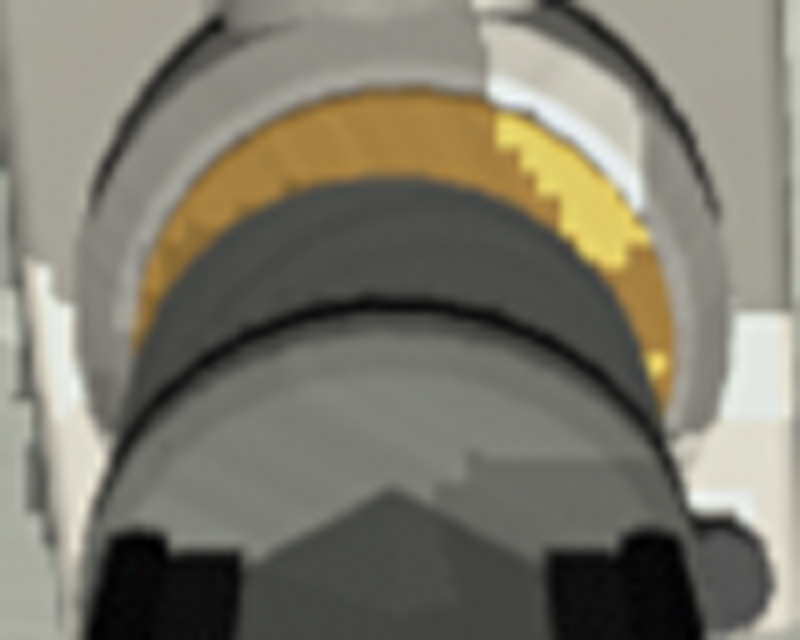

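move_arm(rows=[-0.4,-1.2,-2,0,0,0,1,0,0,-3,0,0,0,1,0,0,0,0,0,0,1,0,0,0,0,0,0,1,0,0,0,0,0,0,1])

```text
time: 21.55
position: [0.5827, -0.2033, 0.125]
tool_rot: [0.999, 0.033, 0.0, 0.0]
ft_force: [0.2, -0.6, -2.9]
grip_width: 0.0195
```

```bash
python3 - <<'E'
from h import *
d=wrist("w14"); o=d["obs"]; print(o["position"],o["tool_rot"],o["ft_force"],o["moment"],o["time"])
relmeas("w14",.042)
E
```

```text
[ 0.582688   -0.20334048  0.12504892] [9.99456481e-01 3.29656209e-02 8.62488429e-05 4.58275487e-05] [ 0.15425551 -0.63088687 -2.85860947] [0.06737418 0.00837648 0.0099363 ] 21.55
washer (array([ 0.58362, -0.20327,  0.022  ]), 53) (array([ 0.58356, -0.20327,  0.02405]), 53)
rim (array([ 0.58458, -0.20409,  0.022  ]), 21) (array([ 0.58396, -0.20413,  0.02149]), 21)
tcp [ 0.582688   -0.20334048  0.12504892]
```

move_arm(rows=[-0.5,0.8,0,0,0,0,1,0,0,-2,0,0,0,1,0,0,-2,0,0,0,1,0,0,-1,0,0,0,1,0,0,0,0,0,0,1])

```text
time: 22.1
position: [0.5819, -0.2025, 0.1196]
tool_rot: [0.999, 0.033, -0.0, -0.0]
ft_force: [0.0, -0.3, -2.5]
grip_width: 0.0193
```

```bash
python3 - <<'E'
from h import *
d=wrist("w15"); o=d["obs"]; print(o["position"],o["tool_rot"],o["ft_force"],o["moment"],o["time"])
relmeas("w15",.042)
E
```

```text
[ 0.58190862 -0.20251138  0.11964307] [ 9.99459468e-01  3.28736439e-02 -2.57798053e-04 -1.69157024e-04] [ 0.02795055 -0.33523586 -2.49695125] [ 0.03664371 -0.0348638  -0.03804716] 22.1
washer (array([ 0.58358, -0.20328,  0.022  ]), 53) (array([ 0.58353, -0.20329,  0.02404]), 53)
rim (array([ 0.58377, -0.20328,  0.022  ]), 21) (array([ 0.58324, -0.20332,  0.0214 ]), 21)
tcp [ 0.58190862 -0.20251138  0.11964307]
```

move_arm(rows=[0,0,-2,0,0,0,1,0,0,-2,0,0,0,1,0,0,0,0,0,0,1,0,0,0,0,0,0,1])

```text
time: 22.55
position: [0.582, -0.2026, 0.1158]
tool_rot: [0.999, 0.033, -0.0, -0.0]
ft_force: [0.5, -0.6, -1.5]
grip_width: 0.0193
```

move_arm(rows=[0,0,-2,0,0,0,1,0,0,-2,0,0,0,1,0,0,-1,0,0,0,1,0,0,-1,0,0,0,1,0,0,0,0,0,0,1,0,0,0,0,0,0,1])

```text
time: 23.15
position: [0.582, -0.2025, 0.1103]
tool_rot: [0.999, 0.033, -0.0, -0.0]
ft_force: [-0.1, 1.7, 1.9]
grip_width: 0.0195
```

```bash
python3 - <<'E'
from h import *
d=wrist("w16"); o=d["obs"]; print(o["position"],o["tool_rot"],o["ft_force"],o["moment"],o["time"])
relmeas("w16",.042)
E
```

```text
[ 0.58203023 -0.20249781  0.11032165] [ 9.99458225e-01  3.29128657e-02 -7.95065263e-06 -1.23665263e-05] [-0.07225411  1.7231988   1.91941376] [ 0.16765325  0.26547887 -0.00829507] 23.15
washer (array([ 0.58356, -0.20326,  0.022  ]), 49) (array([ 0.58361, -0.20326,  0.02396]), 49)
rim (array([ 0.58379, -0.20329,  0.022  ]), 21) (array([ 0.58284, -0.20338,  0.02179]), 21)
tcp [ 0.58203023 -0.20249781  0.11032165]
```

move_arm(rows=[0,-0.2,0,0,0,0.125,1,0,-0.2,0,0,0,0.125,1,0.1,-0.2,0,0,0,0.125,1,0.1,-0.2,0,0,0,0.125,1,0,0,0,0,0,0,1])

```text
time: 23.7
position: [0.5823, -0.2034, 0.1103]
tool_rot: [0.96, 0.279, 0.0, 0.0]
ft_force: [-1.1, 0.8, 2.0]
grip_width: 0.0195
```

```bash
python3 - <<'E'
from h import *
d=wrist("w17"); o=d["obs"]; print(o["position"],o["tool_rot"],o["ft_force"],o["moment"],o["time"])
print("yaw", np.degrees(np.arctan2(*d["Rw"][:2,0][::-1])))
im=d["color"][:,:,::-1]
cv2.imwrite("pics/w17z.png",cv2.resize(im[180:260,230:330],(800,640),interpolation=cv2.INTER_CUBIC))
E
```

```text
[ 0.58231755 -0.20340295  0.11029535] [9.60298888e-01 2.78973173e-01 1.14464954e-04 4.46723081e-05] [-1.13055533  0.82894596  2.00870981] [ 0.1586744   0.19785765 -0.00883231] 23.7
yaw 32.39786119080419
```

View pics/w17z.png

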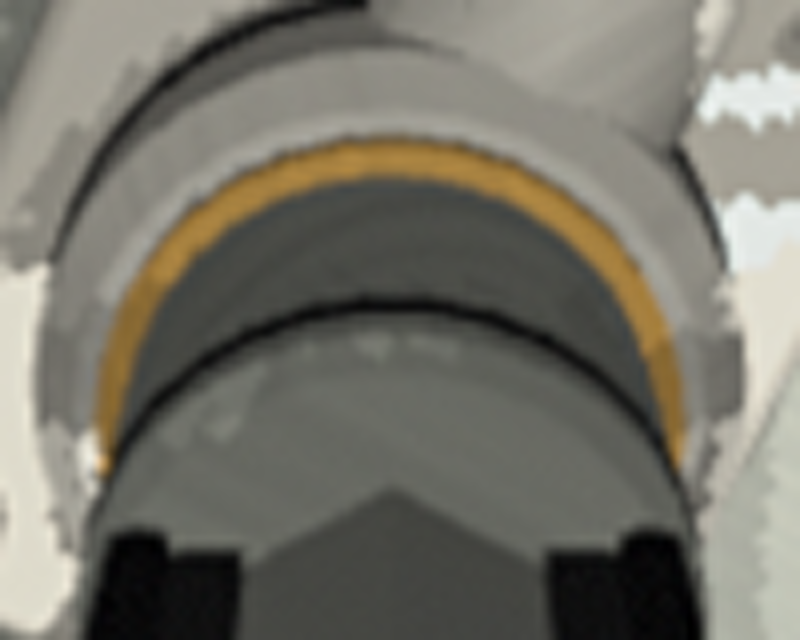

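move_arm(rows=[0.1,-0.2,0,0,0,0.125,1,0.1,-0.2,0,0,0,0.125,1])

```text
time: 23.95
position: [0.5827, -0.2038, 0.1103]
tool_rot: [0.918, 0.397, 0.0, 0.0]
ft_force: [-0.8, 0.5, 2.8]
grip_width: 0.0194
```

```bash
python3 - <<'E'
from h import *
o=robot.get_obs(); print(o["position"],o["ft_force"],o["moment"],o["joint_torque"][5],o["time"])
E
```

```text
[ 0.58268099 -0.20377538  0.11030668] [-0.81626997  0.4996722   2.84093162] [ 0.12942529  0.14196951 -0.16155878] 0.6670357100665569 23.95
```

move_arm(rows=[0.1,-0.1,0,0,0,0.1,1,0.1,-0.1,0,0,0,0.1,1])

```text
time: 24.15
position: [0.583, -0.204, 0.1103]
tool_rot: [0.874, 0.487, 0.0, 0.0]
ft_force: [-0.7, 0.0, 2.7]
grip_width: 0.0195
```

```bash
python3 - <<'E'
from h import *
o=robot.get_obs(); print(o["moment"],o["time"])
E
```

```text
[ 0.16984408  0.07196402 -0.1690655 ] 24.15
```

move_arm(rows=[0,0,0,0,0,0,1,0,0,0,0,0,0,1,0,0,0,0,0,0,1,0,0,0,0,0,0,1])

```text
time: 24.55
position: [0.583, -0.204, 0.1103]
tool_rot: [0.874, 0.486, 0.0, 0.0]
ft_force: [-1.5, 1.7, 4.4]
grip_width: 0.0198
```

```bash
python3 - <<'E'
from h import *
d=wrist("w18"); o=d["obs"]; print(o["position"],o["tool_rot"],o["ft_force"],o["moment"],o["joint_velocities"].round(3),o["time"],o["grip_width"])
print("yaw", np.degrees(np.arctan2(*d["Rw"][:2,0][::-1])))
relmeas("w18",.042)
t=robot.camera("top")["color"][:,:,::-1]; s=robot.camera("side")["color"][:,:,::-1]
cv2.imwrite("pics/t18.png",np.hstack([cv2.resize(t[150:290,290:430],(400,400)),cv2.resize(s[110:240,260:390],(400,400))]))
im=d["color"][:,:,::-1]
cv2.imwrite("pics/w18z.png",cv2.resize(im[180:260,230:330],(800,640),interpolation=cv2.INTER_CUBIC)[:600])
E
```

```text
[ 0.58300149 -0.2040152   0.11027851] [8.74086835e-01 4.85769538e-01 2.74714336e-04 2.91480166e-04] [-1.52196865  1.68348842  4.39865765] [ 0.23412275  0.07470102 -0.04306233] [-0.001  0.    -0.001  0.001 -0.002 -0.006] 24.55 0.019816276329475028
yaw 58.1258149699217
washer (array([ 0.58381, -0.20357,  0.022  ]), 49) (array([ 0.58387, -0.20348,  0.02391]), 49)
rim (array([ 0.58396, -0.20336,  0.022  ]), 21) (array([ 0.58351, -0.20409,  0.0217 ]), 21)
tcp [ 0.58300149 -0.2040152   0.11027851]
```

View pics/t18.png

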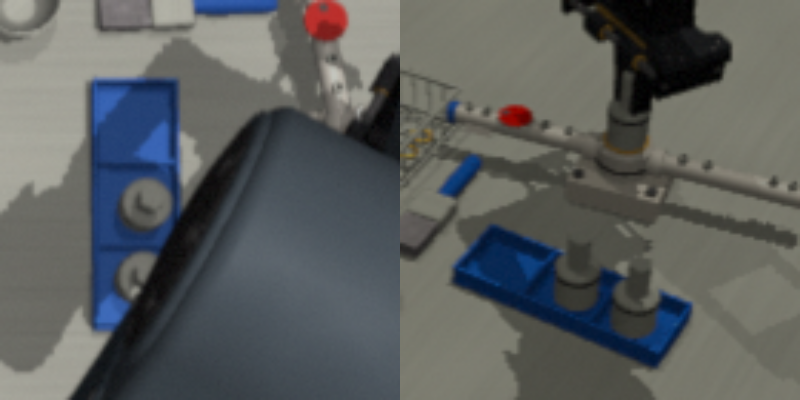

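View pics/w18z.png

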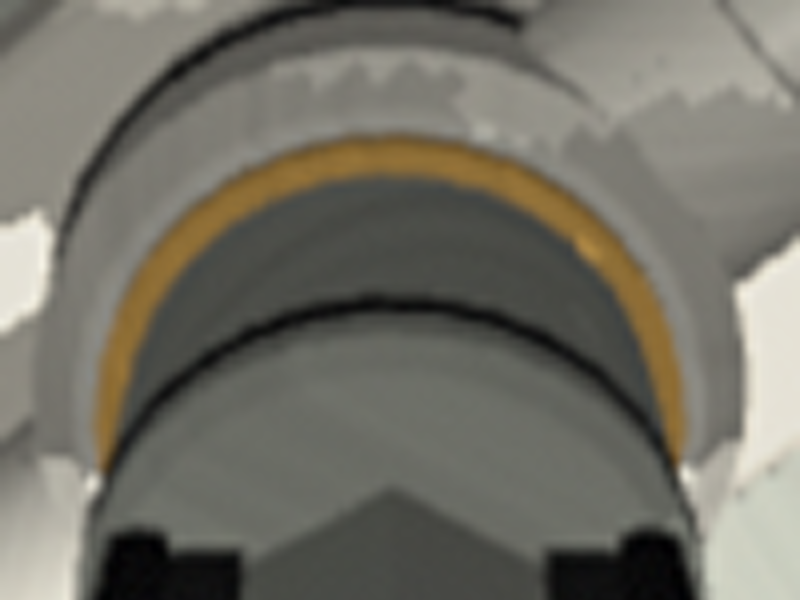

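```bash
python3 - <<'E'
from rig import robot
print(robot.hand_in()); o=robot.get_obs(); print(o["time"],o["position"],o["ft_force"])
E
```

```text
the job is handed in; nothing more can be done
None
the job is handed in; nothing more can be done
```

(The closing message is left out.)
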